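# Level the nest plate, then present the tube adapter hole-up

### The job

Get the loading nest ready: first press the propped-up side of its loose steel plate down so that the plate lies level inside the tray's rim. Then take the grey adapter block from its rest, turn it so that its deep blind hole (not the shallow dimple at the other end) faces straight up, and hold it like that, still and clear of everything else, over the middle of the plate, with its underside no more than about a hand's breadth above the plate. Finish while still holding it, and do not shift the small red-capped bottle.

Things in the scene. Friction and masses are not known exactly. Their poses are not given: they have to be found in the camera images.
- nest: low aluminium tray fixed to the worktop, 100 x 100 mm over its rim (two mounting ears stick out 18 mm more along its +y and -y sides, 5 mm high). Origin: centre of its underside, z up. Its inner floor (90 x 90 mm) is 12 mm above the worktop and the top of its 5 mm thick rim 18.5 mm. A tall grey machine stands at the left of the worktop, 0.1 m or more beyond the tray
- plate_mid (a point): centre of the upper face of the loose steel plate in the tray (84 x 84 x 5 mm, 0.11 kg); z is the plate's normal. At the start the plate's own +x side is propped up about 7 degrees by the ejector pin and its -x edge lies on the tray's floor. Level in the tray, its upper face is 17 mm above the worktop
- plate_raised (a point): point on the plate's upper face 30 mm from its middle towards its raised +x side, a little outside the ejector pin: press here straight down
- pin (a joint): stiff ejector pin (steel, 12 mm thick) under the plate, 26 mm from the tray's middle on the tray's +x side; 0 = fully up (8 mm above the tray's floor), grows as it is pressed down, 0.008 = flush with the floor. No spring: about 4 N moves it and it stays where it is left
- rest: white rest fixed to the worktop: a foot 80 x 50 x 6 mm with a bar 52 mm long (its x), 24 mm wide, its top 30 mm above the worktop. Origin: centre of its underside, z up
- adapter_mid (a point): centre of the grey plastic adapter block, 66 mm long (its own x axis) with a 40 x 40 mm square section, about 0.11 kg (varies). It lies along the bar of the rest, overhanging it at both ends and by 8 mm at both sides. Its own +x axis points out of the end with the deep blind hole; the other end has only a dimple 3 mm deep of the same width
- adapter_hole (a point): middle of the mouth of the adapter's blind hole (24 mm wide, 45 mm deep), 33 mm from the adapter's centre
- bottle_red: small white bottle with a red cap, 45 mm wide, 88 mm tall, standing loose on the worktop at the right; origin: centre of its underside. A bystander
Mind the look-alikes: they are no part of the job. Of the things that look like the part that bears plate_mid, the smaller one is meant. Leave any blue look-alike of the rest alone.

How it is judged:
By the outcome, as a careful person would: the job done as asked, in the order asked, and still so for the second after the job is handed in, while the arm keeps its last pose, push and grip.
It also fails if it takes over 53 s, if anything falls off the work surface, if the arm or the gripper's body presses on something with over 40 N, if the wrist force passes 120 N, or if a joint passes its speed limit or range.

### The arm

A 7-joint arm with a two-finger parallel gripper is mounted at the origin on the work surface; the furniture and walls round the work are solid. World frame = base frame: x ahead of the robot, y to its left, z up, the work surface at z = 0. Lengths are in m, angles in rad, forces in N, time in s.
With the tool pointing down it reaches from about 0.425 to 0.825 m from the base axis. Payload 3.6 kg.
Tool frame: the origin (TCP) lies between the finger pads; the fingertips stand 19 mm ahead of it and the grasp point (between the pads) is the TCP; z points along the fingers, y is the direction in which the jaws open and shut (so a half turn about z gives the same grasp; the last joint's range is limited). The gripper opens to 93 mm and grips with 3 to 60 N. Pads are 15 mm wide; open, the fingers measure 128 mm over their backs; the gripper's body (75 mm by 188 mm) begins 65 mm behind the grasp point.
Start: joints at [1.177, 0.615, -0.013, 1.423, 0.008, 1.103, -0.04], TCP at [0.233, -0.607, 0.238] pointing down, gripper open.
Joint ranges: [-3.12, 3.12], [-0.3, 2.06], [-1.34, 1.32], [0.26, 2.42], [-1.36, 4.5], [0.01, 1.98], [-2.84, 2.84]. Speed limits (rad/s): [2.79, 2.79, 3.14, 3.14, 3.14, 3.14, 3.14].

### API

Orientations are given as a 3x3 rotation matrix whose columns are the frame's x, y, z axes.
In Python, from cell import readout, snapshot, camera_params, sign_off, trace gives the robot as it stands.
- The arm moves only by the tool step_arm, never from a script. Its argument "moves" is a list of rows, each a list of 3 entries, a list of its own where there are three numbers: the shift along the tool's x, y, z in m, then the turn about the tool's z in degrees, then the opening in per cent of the stroke, from 0 (shut) to 100 (fully open). In form: [[[dx, dy, dz], twist, grip], ...]. A call has 1 to 8 rows; each row is the pose to reach, as a shift and turn from the pose commanded when the call began, along the tool's axes at that moment; what a row does not reach only later rows make up. A row lasts 1/12 s, in which the tool goes at most 41.7 mm and 7.16 degrees, less where a joint would pass 70% of its speed; a pose out of reach is approached as far as the arm can. A call with a gripper value outside its range is refused whole. The fingers move at their own pace and stop on an object; the grip force is fixed at half the most. Time passes only in rows, so rows that repeat a pose let the fingers close. It gives the time, the measured TCP pose, the force and the opening at its end, in the units of the state.
- readout.get_obs(): the state, without advancing time (a new reading comes with each control period).
- snapshot(name): name is "side" or "top"; returns the picture (480x640x3 uint8, red, green, blue); there is no depth.
- camera_params(name): a dict with "K" (3x3 intrinsics, pixels), "dist_coeffs" ([k1, k2, p1, p2, k3] as OpenCV has them; the pictures are not rectified), "extrinsics" (4x4, takes a point from camera to world coordinates). Camera axes: x right, y up, looking along -z (the intrinsics and any distortion apply to the point x, -y, -z); pixel columns grow to the right and rows downward; lengths in m; the calibration is good to about 2 mm. A picture is of the moment at which its call begins. camera_params takes no time and is no camera call.
- sign_off(): hands the job in, once; it reports no verdict.
Trained networks look in the newest picture that a camera, given by its name, has taken for a name from the list of things; names that differ only in an ending like _2 or _b are one class to them, and where a whole thing is asked for, a point or a joint stands for the part that bears it (a point fixed in the world has none). Each returns a list of dicts, best first, with "score" (0 to 1); they miss things now and then, are a little off and sometimes report something else, mostly with a low value. They report only what shows in the picture. A call takes as long as a camera call. They do not tell look-alikes from the thing itself.
- trace(camera, query): "pixels" (480x640 bool, what is visible of it) and "xy" ([column, row] in pixels, amid what is visible of it).
The state is a dict: "time_s": time; "joint_pos": joint angles; "joint_vel": joint speeds; "joint_torque": joint torques, N m; "tool_pos": TCP position; "tcp_rot": TCP orientation; "force": force on the tool from outside, world axes, zero at the start; "wrist_torque": the same for the moment, N m; "opening": finger opening in m.
Only numpy, scipy, OpenCV 4.12 (cv2) and the standard library are available. Lean on these libraries where they do the work, as an engineer would, in place of code of your own. Each camera call takes 0.05 s, during which the arm holds its last target. There are 200 camera calls.

## Working session

There is one attempt and no reset: what is moved stays moved. The work goes in short steps, Python scripts to look and compute and a tool call to move; the robot and the scene stay as the last step left them, time stands still between calls to the robot, and variables do not carry over. Pictures are saved under pics/ and viewed, about 8 in all and at most 12, crops included, and the job is handed in when it is done.

Besides the shell and the picture viewer there is one more tool, called after ">>>" by a JSON object that holds its "api" and its "payload", one argument or row to a line. step_arm: Moves the arm, as the interface text tells. Its arguments: {"type":"object","properties":{"moves":{"type":"array","items":{"type":"array"}}},"required":["moves"]}

```bash
mkdir -p pics; cat > h.py <<'E'
import numpy as np, cv2
from cell import readout, snapshot, camera_params, sign_off, trace
def cam(n):
    p=camera_params(n); return np.array(p["K"],float),np.array(p["dist_coeffs"],float),np.array(p["extrinsics"],float)
def proj(n,P):
    K,d,E=cam(n); P=np.atleast_2d(P); c=(P-E[:3,3])@E[:3,:3]; c=c*[1,-1,-1]
    return cv2.projectPoints(c.reshape(-1,1,3),np.zeros(3),np.zeros(3),K,d)[0].reshape(-1,2)
def ray(n,uv):
    K,d,E=cam(n); q=cv2.undistortPoints(np.array(uv,float).reshape(-1,1,2),K,d).reshape(-1,2)
    v=np.c_[q[:,0],-q[:,1],-np.ones(len(q))]@E[:3,:3].T
    return E[:3,3],v
def atz(n,uv,z):
    o,v=ray(n,uv); return o+v*((z-o[2])/v[:,2])[:,None]
def save(n,f): 
    im=snapshot(n); cv2.imwrite("pics/"+f,im[:,:,::-1]); return im
E
python3 - <<'E'
from h import *
for n in("side","top"):
    save(n,n+"0.png"); K,d,E=cam(n); print(n,E.round(3).tolist(),K[0,0],d)
    for q in("nest","plate_mid","rest","adapter_mid","bottle_red"):
        for r in trace(n,q): print(q,round(r["score"],2),np.round(r["xy"]),atz(n,[r["xy"]],.02).round(3), r["pixels"].sum())
o=readout.get_obs(); print(o["time_s"],o["tcp_rot"],o["opening"])
E
```

```text
side [[0.999, -0.044, 0.032, 0.409], [0.053, 0.658, -0.751, -1.005], [0.012, 0.752, 0.66, 0.89], [0.0, 0.0, 0.0, 1.0]] 572.4053628197876 [-0.08007746  0.          0.          0.          0.        ]
nest 0.65 [361. 193.] [[0.471 0.158 0.02 ]] 377
plate_mid 0.74 [284. 174.] [[0.268 0.228 0.02 ]] 1331
plate_mid 0.61 [361. 180.] [[0.472 0.217 0.02 ]] 704
rest 0.8 [374. 389.] [[ 0.491 -0.418  0.02 ]] 1111
rest 0.65 [370. 328.] [[ 0.487 -0.278  0.02 ]] 397
adapter_mid 0.87 [369. 308.] [[ 0.484 -0.227  0.02 ]] 1037
bottle_red 0.6 [310. 401.] [[ 0.379 -0.449  0.02 ]] 1022
bottle_red 0.22 [372. 329.] [[ 0.49 -0.28  0.02]] 413
top [[-0.0, 0.993, -0.122, 0.242], [-1.0, 0.001, 0.009, -0.091], [0.009, 0.122, 0.992, 1.211], [0.0, 0.0, 0.0, 1.0]] 539.5726893234119 [-0.04014387  0.          0.          0.          0.        ]
nest 0.92 [201. 204.] [[0.478 0.174 0.02 ]] 760
plate_mid 0.98 [183. 207.] [[0.471 0.213 0.02 ]] 1355
plate_mid 0.74 [166. 298.] [[0.268 0.244 0.02 ]] 2916
rest 0.85 [453. 197.] [[ 0.496 -0.395  0.02 ]] 697
rest 0.62 [379. 207.] [[ 0.473 -0.227  0.02 ]] 190
adapter_mid 0.62 [394. 196.] [[ 0.497 -0.26   0.02 ]] 722
bottle_red 0.77 [485. 246.] [[ 0.383 -0.464  0.02 ]] 507
0.6 [[ 9.33456884e-01  3.58689624e-01 -1.90480597e-05]
 [ 3.58689624e-01 -9.33456879e-01  9.06170442e-05]
 [ 1.47228511e-05 -9.14194450e-05 -9.99999996e-01]] 0.09269167186242841
```

View pics/top0.png

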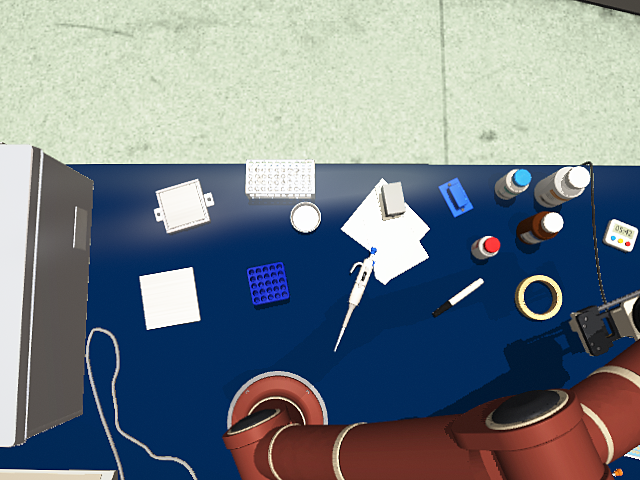

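View pics/side0.png

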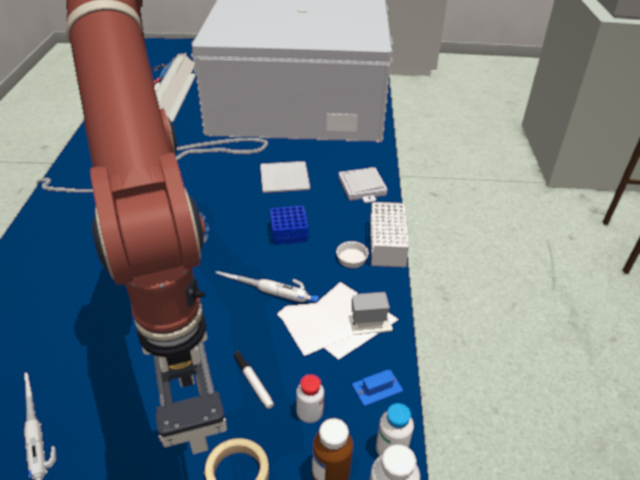

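Top view: the tray with ears at (184,207) holds the smaller plate. The bare larger plate at (170,298) is the look-alike. The grey adapter on the white rest is at (392,200), the blue rest at (455,197) is the decoy, and the red-capped bottle is at (486,247). Next is an enlarged crop.

```bash
python3 - <<'E'
from h import *
t=cv2.imread("pics/top0.png"); s=cv2.imread("pics/side0.png")
def c(i,u,v,w=37,h=28): return cv2.resize(i[v-h:v+h,u-w:u+w],(400,300),interpolation=cv2.INTER_CUBIC)
cv2.imwrite("pics/crop1.png",np.vstack([np.hstack([c(t,184,206),c(t,392,204)]),np.hstack([c(s,363,186),c(s,370,312)])]))
E
```

```text
(no output)
```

View pics/crop1.png

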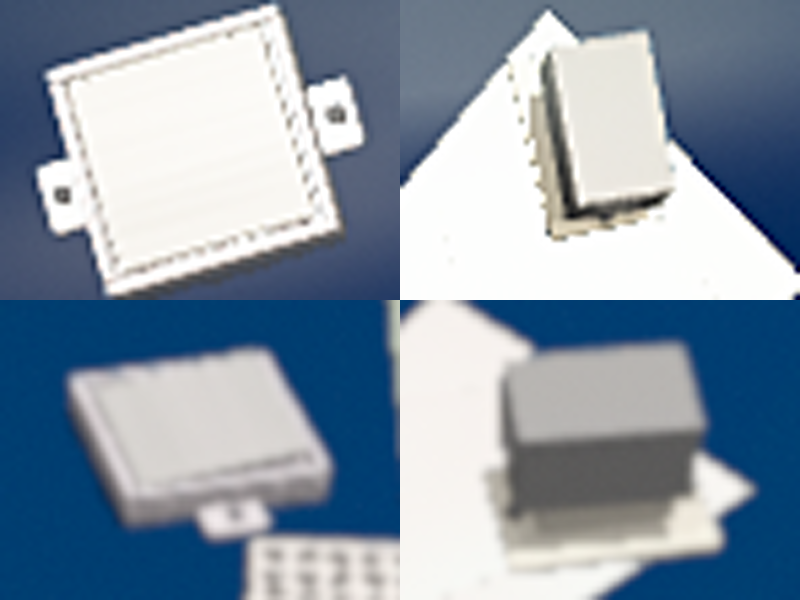

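```bash
python3 - <<'E'
from h import *
k=400/74
T=lambda pts,o:np.array(pts)/k+o-0.5+0.5/k
S=dict
# nest
e=atz("top",T([[63,195],[336,115]],[147,178]),.005)
c=atz("top",T([[48,75],[278,5],[340,222],[105,285]],[147,178]),.0185)
print("ears",e.round(4),e.mean(0).round(4),np.linalg.norm(e[0]-e[1]))
print("rim",c.round(4),c.mean(0).round(4))
d=e[0]-e[1];print("ear dir deg",np.degrees(np.arctan2(d[1],d[0])))
es=atz("side",T([[235,514-300]],[363-37,186-28]),.005);print("side ear",es)
a=atz("top",T([[148,50],[250,32],[272,192],[175,207]],[355,176]),.070);print("ad",a.round(4),a.mean(0).round(4))
s=atz("side",T([[105,375-300],[287,344-300],[303,428-300],[115,443-300]],[370-37,312-28]),.070);print("ad side",s.round(4),s.mean(0).round(4))
for q in(a,s):
    l=(q[0]+q[1]-q[2]-q[3])/2; print(np.linalg.norm(l),np.degrees(np.arctan2(l[1],l[0])), np.linalg.norm(q[0]-q[1]))
b=atz("top",[[340,165],[230,165]],0);print("edge",b.round(3)); print(atz("side",[[405,250],[420,400]],0).round(3))
# overlay
cen=np.r_[e.mean(0)[:2],0]; yx=d[:2]/np.linalg.norm(d[:2]); Y=np.r_[yx,0]; 
if Y[1]<0: Y=-Y
X=np.cross(Y,[0,0,1])
print("X",X,"Y",Y)
out=[]
for n,(u,v) in(("top",(184,206)),("side",(363,186))):
    im=cv2.imread(f"pics/{n}0.png"); 
    for sg in(1,-1):
        big=cv2.resize(im[v-28:v+28,u-37:u+37],(400,300),interpolation=cv2.INTER_CUBIC)
        def dr(P,col):
            p=(proj(n,P)-[u-37,v-28]+.5)*k; cv2.polylines(big,[np.round(p).astype(int)],True,col,1)
        q=np.array([[1,1],[1,-1],[-1,-1],[-1,1]])
        dr(cen+.05*(q[:,:1]*X+q[:,1:]*Y)+[0,0,.0185],(0,160,0))
        t=np.radians(7); A=X*sg*np.cos(t)+np.array([0,0,np.sin(t)]); N=np.array([0,0,np.cos(t)])-X*sg*np.sin(t)
        low=cen-X*sg*.042+[0,0,.012]
        mid=low+.042*A+.005*N
        dr(mid+.042*(q[:,:1]*A+q[:,1:]*Y),(0,0,255)); out.append(big)
cv2.imwrite("pics/ov.png",np.vstack([np.hstack(out[:2]),np.hstack(out[2:])]))
E
```

```text
ears [[0.4593 0.2728 0.005 ]
 [0.4935 0.1587 0.005 ]] [0.4764 0.2158 0.005 ] 0.1190757894087433
rim [[0.5077 0.277  0.0185]
 [0.5376 0.1815 0.0185]
 [0.4455 0.1531 0.0185]
 [0.4191 0.2498 0.0185]] [0.4775 0.2154 0.0185]
ear dir deg 106.69399368438945
side ear [[0.49247038 0.16355656 0.005     ]]
ad [[ 0.5113 -0.2284  0.07  ]
 [ 0.5188 -0.2695  0.07  ]
 [ 0.4537 -0.2771  0.07  ]
 [ 0.4476 -0.2383  0.07  ]] [ 0.4829 -0.2533  0.07  ]
ad side [[ 0.4482 -0.246   0.07  ]
 [ 0.5142 -0.2266  0.07  ]
 [ 0.5184 -0.2671  0.07  ]
 [ 0.4519 -0.2782  0.07  ]] [ 0.4832 -0.2545  0.07  ]
0.06505246130159392 7.688776496258682 0.041784529187668534
0.036560311999904095 96.23329948583144 0.06881759334853453
edge [[ 0.574 -0.141  0.   ]
 [ 0.574  0.113  0.   ]]
[[ 0.573 -0.025  0.   ]
 [ 0.576 -0.424  0.   ]]
X [ 0.95785261  0.28726011 -0.        ] Y [-0.28726011  0.95785261  0.        ]
```

View pics/ov.png

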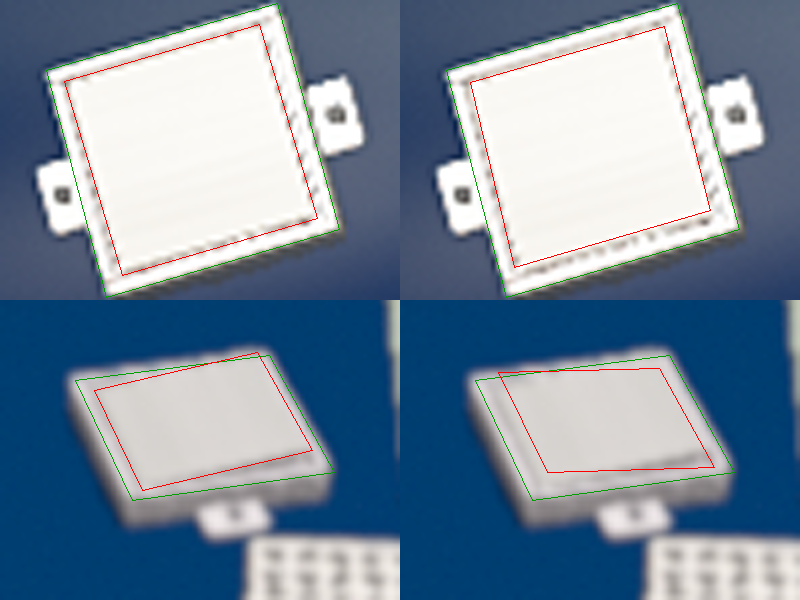

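The red outline with the raised side at tray +X (away from the robot) fits both views. In the top view the gap shows at the near side. So the press point is about (0.505, 0.224).

>>> {"api": "step_arm", "payload": {
  "moves": [
    [[0.313,-0.209,0],4.3,0],
    [[0.313,-0.209,0],4.3,0],
    [[0.313,-0.209,0],4.3,0],
    [[0.313,-0.209,0],4.3,0],
    [[0.313,-0.209,0],4.3,0],
    [[0.313,-0.209,0],4.3,0],
    [[0.313,-0.209,0],4.3,0],
    [[0.313,-0.209,0],4.3,0]
  ]
}}

```text
time_s: 1.27
tool_pos: [0.4264, -0.3328, 0.2381]
tcp_rot: [[0.958, 0.287, 0.001], [0.287, -0.958, -0.0], [0.001, 0.001, -1.0]]
force: [0.7, -0.8, -0.2]
opening: 0.0442
```

```bash
cat >> h.py <<'E'
def rel(P,yaw=None):
    "tool-axis shift and twist from here to world P, tool-x yaw (deg)"
    o=readout.get_obs(); R=np.array(o["tcp_rot"]); p=np.array(o["tool_pos"])
    y=np.degrees(np.arctan2(R[1,0],R[0,0])); 
    tw=None if yaw is None else round((y-yaw+90)%180-90,1)
    print("t",round(o["time_s"],2),"tcp",p.round(4),"yaw",round(y,2),"F",np.round(o["force"],1),"open",round(o["opening"],4),"-> shift",((np.array(P)-p)@R).round(4),"twist",tw)
E
python3 -c "
from h import *
rel([.505,.224,.1],16.7)"
```

```text
t 1.27 tcp [ 0.4264 -0.3328  0.2381] yaw 16.7 F [ 0.7 -0.8 -0.2] open 0.0442 -> shift [ 0.2352 -0.5108  0.1379] twist 0.0
```

>>> {"api": "step_arm", "payload": {
  "moves": [
    [[0.235,-0.511,0.06],0,0],
    [[0.235,-0.511,0.06],0,0],
    [[0.235,-0.511,0.06],0,0],
    [[0.235,-0.511,0.06],0,0],
    [[0.235,-0.511,0.06],0,0],
    [[0.235,-0.511,0.06],0,0],
    [[0.235,-0.511,0.06],0,0],
    [[0.235,-0.511,0.06],0,0]
  ]
}}

```text
time_s: 1.93
tool_pos: [0.4717, -0.0044, 0.2026]
tcp_rot: [[0.958, 0.287, 0.001], [0.287, -0.958, -0.0], [0.001, 0.0, -1.0]]
force: [1.4, -0.3, 0.4]
opening: 0.0003
```

```bash
python3 -c "
from h import *
rel([.505,.224,.09],16.7)"
```

```text
t 1.93 tcp [ 0.4717 -0.0044  0.2026] yaw 16.7 F [ 1.4 -0.3  0.4] open 0.0003 -> shift [ 0.0974 -0.2092  0.1126] twist 0.0
```

>>> {"api": "step_arm", "payload": {
  "moves": [
    [[0.0974,-0.2092,0.11],0,0],
    [[0.0974,-0.2092,0.11],0,0],
    [[0.0974,-0.2092,0.11],0,0],
    [[0.0974,-0.2092,0.11],0,0],
    [[0.0974,-0.2092,0.11],0,0],
    [[0.0974,-0.2092,0.11],0,0],
    [[0.0974,-0.2092,0.11],0,0],
    [[0.0974,-0.2092,0.11],0,0]
  ]
}}

```text
time_s: 2.6
tool_pos: [0.5034, 0.2261, 0.091]
tcp_rot: [[0.956, 0.294, -0.002], [0.294, -0.956, 0.001], [-0.002, -0.002, -1.0]]
force: [-0.3, -0.4, -0.5]
opening: 0.0004
```

```bash
python3 -c "
from h import *
rel([.505,.224,.036],16.7)"
```

```text
t 2.6 tcp [0.5034 0.2261 0.091 ] yaw 17.09 F [-0.3 -0.4 -0.5] open 0.0004 -> shift [0.001  0.0025 0.055 ] twist 0.4
```

>>> {"api": "step_arm", "payload": {
  "moves": [
    [[0,0,0.03],0,0],
    [[0,0,0.04],0,0],
    [[0,0,0.044],0,0],
    [[0,0,0.047],0,0],
    [[0,0,0.05],0,0],
    [[0,0,0.053],0,0],
    [[0,0,0.054],0,0],
    [[0,0,0.054],0,0]
  ]
}}

```text
time_s: 3.27
tool_pos: [0.5053, 0.2216, 0.0389]
tcp_rot: [[0.958, 0.287, 0.001], [0.287, -0.958, -0.0], [0.001, 0.0, -1.0]]
force: [-1.1, -0.3, 1.0]
opening: 0.0005
```

```bash
python3 -c "
from h import *
rel([.505,.224,.036],16.7)"
```

```text
t 3.27 tcp [0.5053 0.2216 0.0389] yaw 16.68 F [-1.1 -0.3  1. ] open 0.0005 -> shift [ 0.0004 -0.0024  0.0029] twist -0.0
```

>>> {"api": "step_arm", "payload": {
  "moves": [
    [[0,0,0.001],0,0],
    [[0,0,0.002],0,0],
    [[0,0,0.003],0,0],
    [[0,0,0.004],0,0]
  ]
}}

```text
time_s: 3.6
tool_pos: [0.5053, 0.222, 0.0363]
tcp_rot: [[0.958, 0.287, 0.001], [0.287, -0.958, -0.0], [0.001, 0.0, -1.0]]
force: [-3.7, -3.5, 22.7]
opening: 0.0004
```

>>> {"api": "step_arm", "payload": {
  "moves": [
    [[0,0,0.001],0,0],
    [[0,0,0.002],0,0],
    [[0,0,0.002],0,0]
  ]
}}

```text
time_s: 3.85
tool_pos: [0.5053, 0.222, 0.0362]
tcp_rot: [[0.958, 0.287, 0.002], [0.287, -0.958, 0.0], [0.002, 0.001, -1.0]]
force: [-4.6, -4.1, 27.7]
opening: 0.0004
```

>>> {"api": "step_arm", "payload": {
  "moves": [
    [[0,0,-0.04],0,0],
    [[0,0,-0.08],0,0],
    [[-0.158,0.45,-0.11],7.7,100],
    [[-0.158,0.45,-0.11],7.7,100],
    [[-0.158,0.45,-0.11],7.7,100],
    [[-0.158,0.45,-0.11],7.7,100],
    [[-0.158,0.45,-0.11],7.7,100],
    [[-0.158,0.45,-0.11],7.7,100]
  ]
}}

```text
time_s: 4.52
tool_pos: [0.4928, -0.0281, 0.1281]
tcp_rot: [[0.987, 0.158, 0.0], [0.158, -0.987, 0.001], [0.0, -0.001, -1.0]]
force: [1.0, 0.2, -0.5]
opening: 0.0359
```

```bash
python3 -c "
from h import *
rel([.483,-.254,.13],9)"
```

```text
t 4.52 tcp [ 0.4928 -0.0281  0.1281] yaw 9.1 F [ 1.   0.2 -0.5] open 0.0359 -> shift [-0.0454  0.2215 -0.0021] twist 0.1
```

>>> {"api": "step_arm", "payload": {
  "moves": [
    [[-0.045,0.2215,-0.01],0,100],
    [[-0.045,0.2215,-0.01],0,100],
    [[-0.045,0.2215,-0.01],0,100],
    [[-0.045,0.2215,-0.01],0,100],
    [[-0.045,0.2215,-0.01],0,100],
    [[-0.045,0.2215,-0.01],0,100],
    [[-0.045,0.2215,-0.01],0,100],
    [[-0.045,0.2215,-0.01],0,100]
  ]
}}

```text
time_s: 5.18
tool_pos: [0.4832, -0.2533, 0.1376]
tcp_rot: [[0.988, 0.155, -0.0], [0.155, -0.988, 0.001], [0.0, -0.001, -1.0]]
force: [-0.3, 1.3, -0.0]
opening: 0.0893
```

```bash
python3 - <<'E'
from h import *
rel([.483,-.254,.05],9)
t=save("top","t1.png"); s=save("side","s1.png")
def c(i,u,v,w=37,h=28): return cv2.resize(i[v-h:v+h,u-w:u+w,::-1],(400,300),interpolation=cv2.INTER_CUBIC)
cv2.imwrite("pics/crop2.png",np.vstack([np.hstack([c(t,184,206),c(t,392,204,60,45)]),np.hstack([c(s,363,186),c(s,370,300,60,45)])]))
E
```

```text
t 5.18 tcp [ 0.4832 -0.2533  0.1376] yaw 8.89 F [-0.3  1.3 -0. ] open 0.0893 -> shift [-0.0003  0.0007  0.0876] twist -0.1
```

View pics/crop2.png

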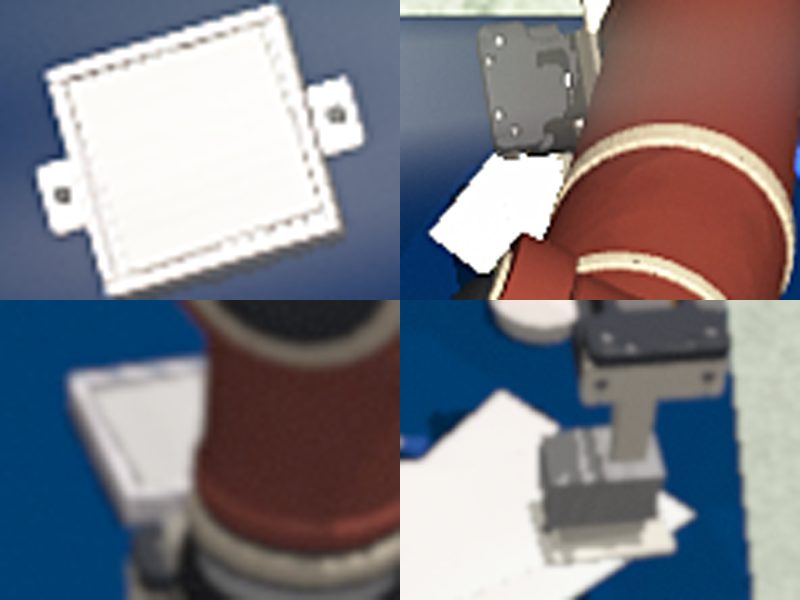

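The top view shows an even gap on all sides of the plate (crop upper-left), so it now lies level. The open gripper is over the adapter on the white rest. Next is the grasp.

>>> {"api": "step_arm", "payload": {
  "moves": [
    [[0,0.001,0.04],0,100],
    [[0,0.001,0.07],0,100],
    [[0,0.001,0.086],0,100],
    [[0,0.001,0.0876],0,100],
    [[0,0.001,0.0876],0,20],
    [[0,0.001,0.0876],0,20],
    [[0,0.001,0.0876],0,20],
    [[0,0.001,0.0876],0,20]
  ]
}}

```text
time_s: 5.95
tool_pos: [0.4847, -0.254, 0.0519]
tcp_rot: [[0.988, 0.157, 0.003], [0.157, -0.988, -0.001], [0.003, 0.001, -1.0]]
force: [-0.2, 0.3, -0.9]
opening: 0.0712
```

>>> {"api": "step_arm", "payload": {
  "moves": [
    [[0,0,0],0,20],
    [[0,0,0],0,20],
    [[0,0,0],0,20]
  ]
}}

```text
time_s: 6.2
tool_pos: [0.4838, -0.2541, 0.0509]
tcp_rot: [[0.988, 0.157, 0.001], [0.157, -0.988, -0.0], [0.001, 0.0, -1.0]]
force: [-0.7, 0.5, 1.4]
opening: 0.0509
```

```bash
python3 -c "
from h import *
rel([.49,-.18,.17],90)"
```

```text
t 6.2 tcp [ 0.4838 -0.2541  0.0509] yaw 9.01 F [-0.7  0.5  1.4] open 0.0509 -> shift [ 0.0178 -0.0722 -0.1191] twist -81.0
```

>>> {"api": "step_arm", "payload": {
  "moves": [
    [[0,0,0],0,20],
    [[0,0,0],0,20],
    [[0,0,0],0,20],
    [[0,0,-0.02],0,20],
    [[0,0,-0.05],0,20],
    [[0.018,-0.072,-0.08],-40,20],
    [[0.018,-0.072,-0.11],-80,20],
    [[0.018,-0.072,-0.11],-80,20]
  ]
}}

```text
time_s: 6.87
tool_pos: [0.4922, -0.1751, 0.1635]
tcp_rot: [[0.855, 0.518, 0.005], [0.518, -0.855, 0.002], [0.005, 0.001, -1.0]]
force: [1.1, 0.9, -1.8]
opening: 0.0398
```

>>> {"api": "step_arm", "payload": {
  "moves": [
    [[0.0,0,0],-59,20],
    [[0.0,0,0],-59,20],
    [[0.0,0,0],-59,20],
    [[0.0,0,0],-59,20],
    [[0.0,0,0],-59,20],
    [[0.0,0,0],-59,20],
    [[0.0,0,0],-59,20],
    [[0.0,0,0],-59,20]
  ]
}}

```text
time_s: 7.53
tool_pos: [0.4896, -0.1802, 0.16]
tcp_rot: [[0.033, 0.999, -0.001], [0.999, -0.033, 0.0], [0.0, -0.001, -1.0]]
force: [0.2, 0.0, -1.4]
opening: 0.0398
```

```bash
python3 - <<'E'
from h import *
rel([.49,-.18,.17],90)
p=np.array(readout.get_obs()["tool_pos"]); u,v=np.round(proj("side",p)[0]).astype(int); print(u,v)
s=save("side","s2.png")
cv2.imwrite("pics/crop3.png",cv2.resize(s[v-60:v+60,u-80:u+80,::-1],(640,480),interpolation=cv2.INTER_CUBIC))
E
```

```text
t 7.53 tcp [ 0.4896 -0.1802  0.16  ] yaw 88.13 F [ 0.2  0.  -1.4] open 0.0398 -> shift [ 0.0002  0.0004 -0.01  ] twist -1.9
376 241
```

View pics/crop3.png

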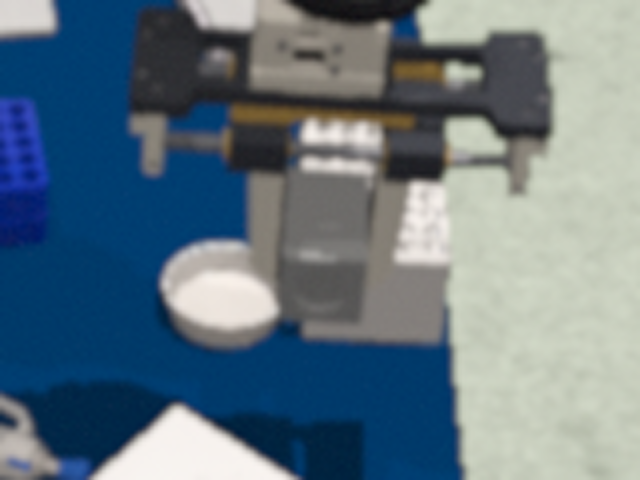

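The end facing the camera shows only a faint arc, so it is probably the dimple. I'll turn the other end towards the camera to compare.

```bash
python3 -c "
from h import *
print(np.round(readout.get_obs()['joint_pos'],2))"
```

```text
[ 0.64  0.56 -0.49  1.88  0.36  0.8  -0.07]
```

>>> {"api": "step_arm", "payload": {
  "moves": [
    [[0,0,0],-57,20],
    [[0,0,0],-57,20],
    [[0,0,0],-57,20],
    [[0,0,0],-57,20],
    [[0,0,0],-57,20],
    [[0,0,0],-57,20],
    [[0,0,0],-57,20],
    [[0,0,0],-57,20]
  ]
}}

```text
time_s: 8.25
tool_pos: [0.4896, -0.1803, 0.16]
tcp_rot: [[-0.819, 0.574, -0.001], [0.574, 0.819, 0.0], [0.001, -0.001, -1.0]]
force: [0.2, 0.2, -1.4]
opening: 0.0401
```

>>> {"api": "step_arm", "payload": {
  "moves": [
    [[0,0,0],-57,20],
    [[0,0,0],-57,20],
    [[0,0,0],-57,20],
    [[0,0,0],-57,20],
    [[0,0,0],-57,20],
    [[0,0,0],-57,20],
    [[0,0,0],-57,20],
    [[0,0,0],-57,20]
  ]
}}

```text
time_s: 8.92
tool_pos: [0.4896, -0.1804, 0.1599]
tcp_rot: [[-0.927, -0.374, -0.001], [-0.374, 0.927, -0.0], [0.001, 0.0, -1.0]]
force: [-0.5, 0.5, -1.4]
opening: 0.04
```

>>> {"api": "step_arm", "payload": {
  "moves": [
    [[0,0,0],-28,20],
    [[0,0,0],-28,20],
    [[0,0,0],-28,20],
    [[0,0,0],-28,20],
    [[0,0,0],-28,20]
  ]
}}

```text
time_s: 9.33
tool_pos: [0.4896, -0.1805, 0.1595]
tcp_rot: [[-0.646, -0.763, -0.002], [-0.763, 0.646, 0.001], [0.0, 0.002, -1.0]]
force: [0.8, 0.7, -1.0]
opening: 0.0395
```

```bash
python3 - <<'E'
from h import *
rel([.49,-.18,.17],180)
o=readout.get_obs();p=np.array(o["tool_pos"]); print(np.round(o['joint_pos'],2)); u,v=np.round(proj("side",p)[0]).astype(int); print(u,v)
s=save("side","s3.png")
cv2.imwrite("pics/crop4.png",cv2.resize(s[v-60:v+60,u-80:u+80,::-1],(640,480),interpolation=cv2.INTER_CUBIC))
E
```

```text
t 9.33 tcp [ 0.4896 -0.1805  0.1595] yaw -130.26 F [ 0.8  0.7 -1. ] open 0.0395 -> shift [-0.0006 -0.     -0.0105] twist 49.7
[ 0.99  0.79 -1.16  1.87  0.83  1.07  1.93]
376 242
```

View pics/crop4.png

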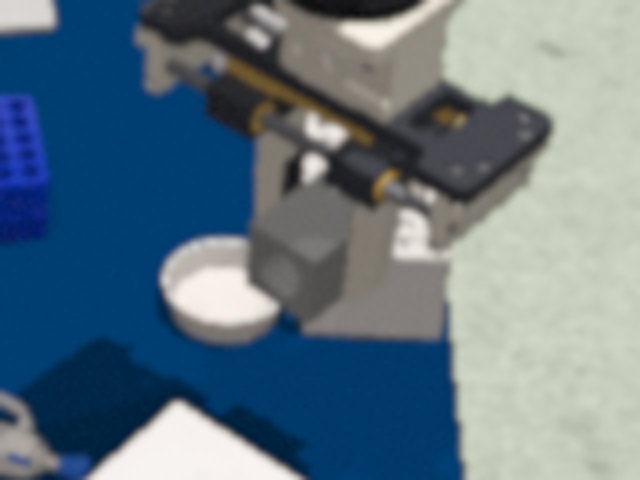

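```bash
python3 - <<'E'
from h import *
o=[]
for f,(u,v) in(("s2.png",(376,251)),("s3.png",(372,246))):
    g=cv2.imread("pics/"+f)[v-16:v+16,u-20:u+20].astype(float)
    g=np.clip((g-60)*255/90,0,255).astype(np.uint8)
    o.append(cv2.resize(g,(400,320),interpolation=cv2.INTER_CUBIC))
cv2.imwrite("pics/cmp.png",np.hstack(o))
E
```

```text
(no output)
```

View pics/cmp.png

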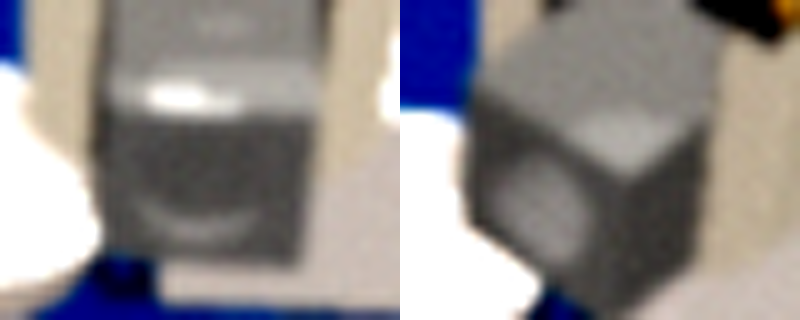

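Enhanced comparison: the left end has a dark floor with a thin lit crescent, so it is the shallow dimple. The right end (tool +x) shows a filled bright ellipse, which is the lit wall of the deep hole. So the hole is at tool +x.

The tool can't tilt, so I'll pivot the block in the grip. The hole end goes over the table's far edge while the TCP moves down outside the edge.

```bash
python3 -c "
from h import *
rel([.603,-.2,.1],180)"
```

```text
t 9.38 tcp [ 0.4896 -0.1803  0.1596] yaw -130.47 F [ 0.2 -0.  -1.8] open 0.04 -> shift [-0.0586 -0.0991  0.0595] twist 49.5
```

>>> {"api": "step_arm", "payload": {
  "moves": [
    [[-0.0586,-0.0991,0.0],49.5,20],
    [[-0.0586,-0.0991,0.0],49.5,20],
    [[-0.0586,-0.0991,0.03],49.5,20],
    [[-0.0586,-0.0991,0.06],49.5,20],
    [[-0.0586,-0.0991,0.06],49.5,20],
    [[-0.0586,-0.0991,0.06],49.5,20],
    [[-0.0586,-0.0991,0.06],49.5,20],
    [[-0.0586,-0.0991,0.06],49.5,20]
  ]
}}

```text
time_s: 10.05
tool_pos: [0.6036, -0.199, 0.1003]
tcp_rot: [[-1.0, 0.0, -0.0], [0.0, 1.0, -0.001], [0.0, -0.001, -1.0]]
force: [0.0, 0.3, -1.2]
opening: 0.0399
```

```bash
python3 -c "
from h import *
rel([.602,-.2,.03],180)
print(np.round(readout.get_obs()['joint_pos'],2))
o=readout.get_obs()
save('side','s4.png');save('top','t4.png')"
```

```text
t 10.05 tcp [ 0.6036 -0.199   0.1003] yaw 180.0 F [ 0.   0.3 -1.2] open 0.0399 -> shift [ 0.0016 -0.001   0.0703] twist -0.0
[ 0.74  0.89 -0.85  1.6   0.76  1.01  1.23]
```

>>> {"api": "step_arm", "payload": {
  "moves": [
    [[0.002,-0.001,0.04],0,20],
    [[0.002,-0.001,0.07],0,20],
    [[0.002,-0.001,0.077],0,20],
    [[0.0,-0.001,0.082],0,20],
    [[-0.001,-0.001,0.086],0,20],
    [[-0.002,-0.001,0.088],0,20]
  ]
}}

```text
time_s: 10.65
tool_pos: [0.6041, -0.2009, 0.0149]
tcp_rot: [[-1.0, -0.005, -0.004], [-0.005, 1.0, -0.003], [0.004, -0.003, -1.0]]
force: [-6.6, -0.9, 13.5]
opening: 0.0397
```

>>> {"api": "step_arm", "payload": {
  "moves": [
    [[-0.001,0,0.004],0,20],
    [[-0.002,0,0.0085],0,20],
    [[-0.002,0,0.013],0,20],
    [[-0.002,0,0.017],0,20]
  ]
}}

```text
time_s: 10.98
tool_pos: [0.6122, -0.2009, 0.0009]
tcp_rot: [[-1.0, -0.005, 0.01], [-0.005, 1.0, -0.002], [-0.01, -0.002, -1.0]]
force: [1.3, -2.0, 14.5]
opening: 0.0401
```

>>> {"api": "step_arm", "payload": {
  "moves": [
    [[0,0,0],0,20]
  ]
}}

```text
time_s: 11.07
tool_pos: [0.6124, -0.2009, 0.0004]
tcp_rot: [[-1.0, -0.005, 0.01], [-0.005, 1.0, -0.002], [-0.01, -0.002, -1.0]]
force: [1.3, -1.7, 10.6]
opening: 0.0396
```

```bash
python3 - <<'E'
from h import *
rel([.604,-.2,-.0134],180)
o=readout.get_obs();p=np.array(o["tool_pos"])
out=[]
for n in("side","top"):
    u,v=np.round(proj(n,p)[0]).astype(int); s=save(n,n+"5.png"); u=min(max(u,50),590)
    out.append(cv2.resize(s[v-50:v+50,u-50:u+50,::-1],(400,400),interpolation=cv2.INTER_CUBIC))
cv2.imwrite("pics/c5.png",np.hstack(out))
E
```

```text
t 11.07 tcp [ 6.124e-01 -2.009e-01  4.000e-04] yaw -179.72 F [ 1.3 -1.7 10.6] open 0.0396 -> shift [0.0085 0.0009 0.0137] twist 0.3
```

View pics/c5.png

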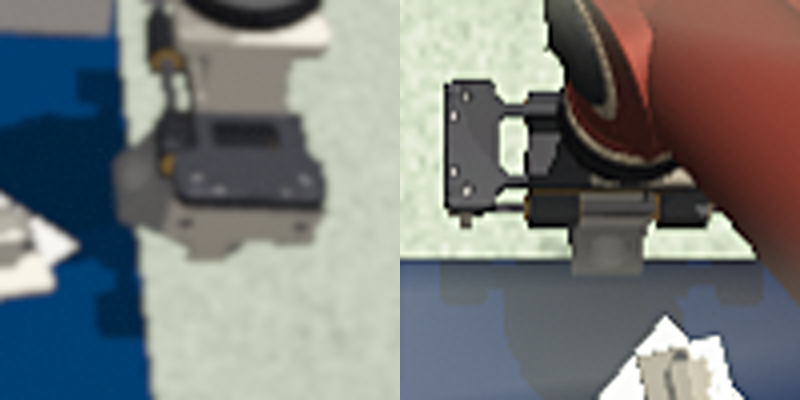

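The top view shows the block tilting with its hole end rising. The pivot works, so I'll continue.

>>> {"api": "step_arm", "payload": {
  "moves": [
    [[0.003,0,0.002],0,20],
    [[0.005,0,0.006],0,20],
    [[0.006,0,0.01],0,20],
    [[0.008,0,0.013],0,20],
    [[0.01,0,0.015],0,20],
    [[0.012,0,0.017],0,20],
    [[0.012,0,0.017],0,20]
  ]
}}

```text
time_s: 11.75
tool_pos: [0.6101, -0.2009, -0.0122]
tcp_rot: [[-0.999, -0.005, 0.032], [-0.005, 1.0, -0.001], [-0.032, -0.002, -0.999]]
force: [12.2, -2.5, 14.7]
opening: 0.0401
```

```bash
python3 -c "
from h import *
rel([.5964,-.2,-.026],180)
print(readout.get_obs()['wrist_torque'])"
```

```text
t 11.75 tcp [ 0.6101 -0.2009 -0.0122] yaw -179.7 F [12.2 -2.5 14.7] open 0.0401 -> shift [0.0141 0.001  0.0133] twist 0.3
[-0.40338974 -2.2116815   0.06880484]
```

>>> {"api": "step_arm", "payload": {
  "moves": [
    [[0.003,0,0.003],0,20],
    [[0.006,0,0.006],0,20],
    [[0.008,0,0.008],0,20],
    [[0.01,0,0.01],0,20],
    [[0.012,0,0.01],0,20],
    [[0.012,0,0.01],0,20]
  ]
}}

```text
time_s: 12.25
tool_pos: [0.6041, -0.2009, -0.0207]
tcp_rot: [[-0.999, -0.005, 0.045], [-0.005, 1.0, -0.0], [-0.045, -0.001, -0.999]]
force: [21.3, -3.0, 12.4]
opening: 0.0395
```

```bash
python3 -c "
from h import *
rel([.5964,-.2,-.026],180)
print(readout.get_obs()['wrist_torque'],np.round(readout.get_obs()['joint_pos'],2))"
```

```text
t 12.25 tcp [ 0.6041 -0.2009 -0.0207] yaw -179.69 F [21.3 -3.  12.4] open 0.0395 -> shift [0.008  0.001  0.0049] twist 0.3
[-0.50370087 -3.87804203  0.04119486] [ 0.7   1.03 -0.73  1.68  0.94  0.77  1.09]
```

>>> {"api": "step_arm", "payload": {
  "moves": [
    [[0.003,0,0.002],0,20],
    [[0.006,0,0.003],0,20],
    [[0.009,0,0.004],0,20],
    [[0.012,0,0.004],0,20],
    [[0.012,0,0.004],0,20]
  ]
}}

```text
time_s: 12.67
tool_pos: [0.6005, -0.2009, -0.0227]
tcp_rot: [[-0.998, -0.006, 0.063], [-0.006, 1.0, 0.001], [-0.063, 0.001, -0.998]]
force: [32.2, -4.2, 8.8]
opening: 0.04
```

>>> {"api": "step_arm", "payload": {
  "moves": [
    [[-0.02,0,0.0],0,20],
    [[-0.05,0,0],0,20],
    [[-0.05,0,-0.04],0,20],
    [[-0.05,0,-0.08],0,20],
    [[-0.05,0,-0.12],0,20],
    [[-0.05,0,-0.15],0,20],
    [[-0.05,0,-0.15],0,20]
  ]
}}

```text
time_s: 13.25
tool_pos: [0.6267, -0.1992, 0.1235]
tcp_rot: [[-1.0, -0.005, 0.015], [-0.005, 1.0, -0.001], [-0.015, -0.001, -1.0]]
force: [0.4, 0.9, -0.8]
opening: 0.0402
```

```bash
python3 - <<'E'
from h import *
rel([.54,-.15,.08],180)
o=readout.get_obs();p=np.array(o["tool_pos"])
out=[]
for n in("side","top"):
    u,v=np.round(proj(n,p)[0]).astype(int); s=save(n,n+"6.png"); u=min(max(u,50),590)
    out.append(cv2.resize(s[v-50:v+50,u-50:u+50,::-1],(400,400),interpolation=cv2.INTER_CUBIC))
cv2.imwrite("pics/c6.png",np.hstack(out))
E
```

```text
t 13.25 tcp [ 0.6267 -0.1992  0.1235] yaw -179.69 F [ 0.4  0.9 -0.8] open 0.0402 -> shift [0.087  0.0497 0.0421] twist 0.3
```

View pics/c6.png

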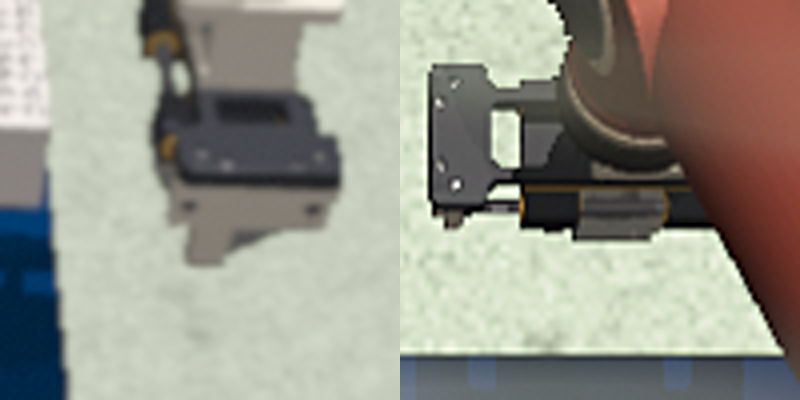

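>>> {"api": "step_arm", "payload": {
  "moves": [
    [[0.087,0.05,0.0],0,20],
    [[0.087,0.05,0.0],0,20],
    [[0.087,0.05,0.0],0,20],
    [[0.087,0.05,0.03],0,20],
    [[0.087,0.05,0.06],0,20],
    [[0.087,0.05,0.075],0,20],
    [[0.087,0.05,0.08],0,20],
    [[0.087,0.05,0.083],0,20]
  ]
}}

```text
time_s: 14.02
tool_pos: [0.533, -0.1505, 0.0296]
tcp_rot: [[-1.0, -0.006, -0.004], [-0.006, 1.0, 0.001], [0.004, 0.001, -1.0]]
force: [0.4, 0.5, -1.0]
opening: 0.0399
```

```bash
python3 -c "
from h import *
rel([.54,-.15,.033],180)"
```

```text
t 14.02 tcp [ 0.533  -0.1505  0.0296] yaw -179.68 F [ 0.4  0.5 -1. ] open 0.0399 -> shift [-0.007   0.0005 -0.0035] twist 0.3
```

>>> {"api": "step_arm", "payload": {
  "moves": [
    [[0,0,0.002],0,20],
    [[0,0,0.004],0,20]
  ]
}}

```text
time_s: 14.18
tool_pos: [0.535, -0.1504, 0.0279]
tcp_rot: [[-1.0, -0.005, 0.001], [-0.005, 1.0, 0.0], [-0.001, 0.0, -1.0]]
force: [-0.2, -0.6, -2.0]
opening: 0.0396
```

>>> {"api": "step_arm", "payload": {
  "moves": [
    [[0,0,0.002],0,20],
    [[0,0,0.002],0,20]
  ]
}}

```text
time_s: 14.35
tool_pos: [0.5347, -0.1506, 0.0258]
tcp_rot: [[-1.0, -0.005, 0.001], [-0.005, 1.0, -0.0], [-0.001, -0.0, -1.0]]
force: [-0.2, 0.3, -1.1]
opening: 0.0398
```

>>> {"api": "step_arm", "payload": {
  "moves": [
    [[0,0,0.002],0,20],
    [[0,0,0.003],0,20],
    [[0,0,0.003],0,20]
  ]
}}

```text
time_s: 14.6
tool_pos: [0.5343, -0.1507, 0.0224]
tcp_rot: [[-1.0, -0.005, 0.0], [-0.005, 1.0, -0.0], [-0.0, -0.0, -1.0]]
force: [0.2, -0.5, -2.0]
opening: 0.0399
```

```bash
python3 - <<'E'
from h import *
rel([.54,-.15,.033],180)
o=readout.get_obs();p=np.array(o["tool_pos"])
out=[]
u,v=np.round(proj("side",p)[0]).astype(int); s=save("side","side7.png")
print(u,v); a=cv2.resize(s[v-45:v+30,u-50:u+50,::-1],(800,600),interpolation=cv2.INTER_CUBIC)
cv2.imwrite("pics/c7.png",a)
for r in trace("side","adapter_mid"):
    y,x=np.nonzero(r["pixels"]); print(r["score"],x.min(),x.max(),y.min(),y.max())
E
```

```text
t 14.6 tcp [ 0.5343 -0.1507  0.0224] yaw -179.71 F [ 0.2 -0.5 -2. ] open 0.0399 -> shift [-0.0057  0.0006 -0.0106] twist 0.3
392 281
```

View pics/c7.png

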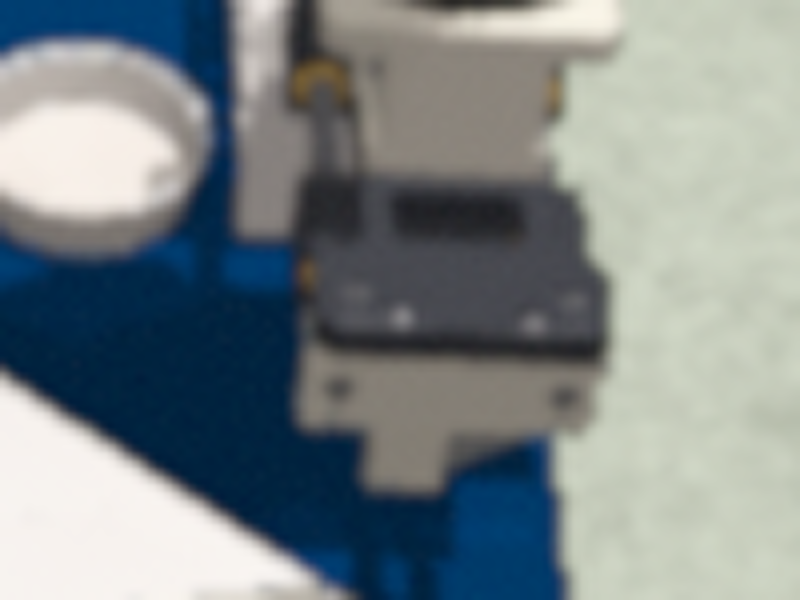

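The block is held at about 70°, but it has slipped up in the grip, so the fingertips reach below its dimple end. It can't be stood on the table like this. I'll stand it on the 24 mm wide bar of the white rest, which the fingers straddle, then ease the grip so it settles upright and regrasp it.

```bash
python3 -c "
from h import *
rel([.475,-.2555,.08],189)"
```

```text
t 14.7 tcp [ 0.5344 -0.1506  0.0225] yaw -179.7 F [-0.1 -0.1 -1.1] open 0.0398 -> shift [ 0.0599 -0.1046 -0.0575] twist -8.7
```

>>> {"api": "step_arm", "payload": {
  "moves": [
    [[0,0,-0.04],0,20],
    [[0,0,-0.08],0,20],
    [[0.06,-0.1046,-0.08],-8.7,20],
    [[0.06,-0.1046,-0.08],-8.7,20],
    [[0.06,-0.1046,-0.08],-8.7,20],
    [[0.06,-0.1046,-0.08],-8.7,20],
    [[0.06,-0.1046,-0.06],-8.7,20],
    [[0.06,-0.1046,-0.055],-8.7,20]
  ]
}}

```text
time_s: 15.37
tool_pos: [0.4733, -0.2564, 0.0759]
tcp_rot: [[-0.988, -0.154, -0.003], [-0.154, 0.988, 0.001], [0.002, 0.001, -1.0]]
force: [-0.4, 0.6, -1.3]
opening: 0.0402
```

```bash
python3 -c "
from h import *
rel([.475,-.2555,.06],189)"
```

```text
t 15.37 tcp [ 0.4733 -0.2564  0.0759] yaw -171.14 F [-0.4  0.6 -1.3] open 0.0402 -> shift [-0.0019  0.0006  0.0159] twist -0.1
```

>>> {"api": "step_arm", "payload": {
  "moves": [
    [[0,0,0.008],0,20],
    [[0,0,0.014],0,20],
    [[0,0,0.018],0,20],
    [[0,0,0.02],0,20]
  ]
}}

```text
time_s: 15.7
tool_pos: [0.4751, -0.2548, 0.0569]
tcp_rot: [[-0.987, -0.158, -0.001], [-0.158, 0.987, 0.0], [0.0, 0.001, -1.0]]
force: [-0.2, 0.5, -1.6]
opening: 0.04
```

>>> {"api": "step_arm", "payload": {
  "moves": [
    [[0,0,0.002],0,20],
    [[0,0,0.004],0,20],
    [[0,0,0.006],0,20]
  ]
}}

```text
time_s: 15.95
tool_pos: [0.4752, -0.2554, 0.0515]
tcp_rot: [[-0.988, -0.157, 0.001], [-0.157, 0.988, -0.0], [-0.001, -0.0, -1.0]]
force: [-0.5, 0.9, -1.3]
opening: 0.0398
```

>>> {"api": "step_arm", "payload": {
  "moves": [
    [[0,0,0.002],0,20],
    [[0,0,0.004],0,20]
  ]
}}

```text
time_s: 16.12
tool_pos: [0.4752, -0.2555, 0.0486]
tcp_rot: [[-0.988, -0.156, 0.0], [-0.156, 0.988, -0.001], [-0.0, -0.001, -1.0]]
force: [-5.5, -0.6, 21.1]
opening: 0.0402
```

>>> {"api": "step_arm", "payload": {
  "moves": [
    [[0,0,0.002],0,20],
    [[0,0,0.004],0,20],
    [[0,0,0.005],0,20],
    [[0,0,0.005],0,20]
  ]
}}

```text
time_s: 16.45
tool_pos: [0.4753, -0.2554, 0.0483]
tcp_rot: [[-0.988, -0.157, 0.001], [-0.157, 0.988, -0.006], [0.0, -0.006, -1.0]]
force: [-12.1, 1.3, 37.5]
opening: 0.0398
```

```bash
python3 - <<'E'
from h import *
rel([.475,-.2555,.06],189)
print(readout.get_obs()["wrist_torque"])
p=np.array(readout.get_obs()["tool_pos"])
out=[]
for n,w in(("side",40),("top",40)):
    u,v=np.round(proj(n,p)[0]).astype(int); s=save(n,n+"8.png")
    out.append(cv2.resize(s[v-w:v+w,u-w:u+w,::-1],(400,400),interpolation=cv2.INTER_CUBIC))
cv2.imwrite("pics/c8.png",np.hstack(out))
E
```

```text
t 16.45 tcp [ 0.4753 -0.2554  0.0483] yaw -170.97 F [-12.1   1.3  37.5] open 0.0398 -> shift [ 0.0003 -0.0001 -0.0117] twist 0.0
[0.3195786  2.2098545  0.02478964]
```

View pics/c8.png

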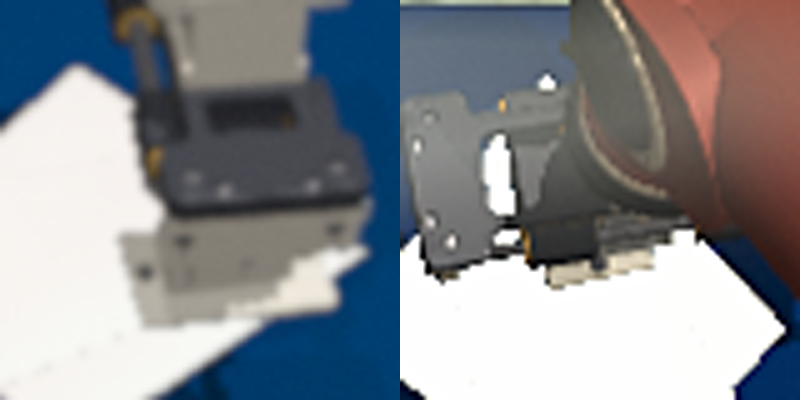

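>>> {"api": "step_arm", "payload": {
  "moves": [
    [[0,0,-0.04],0,20],
    [[0,0,-0.4],0,20],
    [[0,0,-0.4],0,20],
    [[0,0,-0.4],0,20],
    [[0,0,-0.4],0,20],
    [[0,0,-0.4],0,20],
    [[0,0,-0.4],0,20],
    [[0,0,-0.4],0,20]
  ]
}}

```text
time_s: 17.22
tool_pos: [0.4742, -0.2552, 0.3762]
tcp_rot: [[-0.988, -0.157, -0.0], [-0.157, 0.988, -0.001], [0.0, -0.001, -1.0]]
force: [1.4, -0.7, -1.8]
opening: 0.0397
```

>>> {"api": "step_arm", "payload": {
  "moves": [
    [[0,0,-0.2],0,20],
    [[0,0,-0.2],0,20],
    [[0,0,-0.2],0,20],
    [[0,0,-0.2],0,20],
    [[0,0,-0.2],0,20]
  ]
}}

```text
time_s: 17.63
tool_pos: [0.4743, -0.255, 0.5774]
tcp_rot: [[-0.988, -0.156, 0.003], [-0.156, 0.988, -0.001], [-0.003, -0.001, -1.0]]
force: [1.4, -0.2, -1.1]
opening: 0.0397
```

```bash
python3 - <<'E'
from h import *
rel([.475,-.2555,.06],189)
p=np.array(readout.get_obs()["tool_pos"])
u,v=np.round(proj("side",p)[0]).astype(int); s=save("side","side9.png"); print(u,v)
for r in trace("side","adapter_mid"):
    y,x=np.nonzero(r["pixels"]); print(r["score"],x.min(),x.max(),y.min(),y.max(),r["pixels"].sum())
g=cv2.cvtColor(s,cv2.COLOR_RGB2GRAY); hsv=cv2.cvtColor(s,cv2.COLOR_RGB2HSV)
for y in range(v-44,v+36,2):
    print("%3d "%y+"".join("~" if hsv[y,x,1]>120 else "%x"%(g[y,x]//16) for x in range(u-50,u+50)))
E
```

```text
t 17.63 tcp [ 0.4743 -0.255   0.5774] yaw -171.02 F [ 1.4 -0.2 -1.1] open 0.0397 -> shift [7.000e-04 1.000e-04 5.174e-01] twist -0.0
391 48
0.72 370 424 11 63 855
  4 ddddddddddddddddddddddddddddddcb9522~~~5567777777777777777777777777777777777777777777777777777777777
  6 ddddddddddddddddddddddddddddddddca632~~~667777777777777777777777777777777777777777777777777777777777
  8 dddddddddddddddddddddddddddddddddca74334567777777777777777777777777777777777777777777777777776667777
 10 ddddddddddddddddddddddddddddddddddccba97677777654456777777777777777777777777777777777777777654345677
 12 dddddddddddddddddddddddddddddddddddcb976677775433345777777777777777777777777777777777777776543334677
 14 ddddddddddddddddddddddddddddddddcba99866677776543456777777777777777777777777777777777777777654556777
 16 dddddddddddddddddddddddddddddccb97666666677777766677777777777777777777777777777777777777777777777888
 18 dddddddddddddddddddddddddddcb97666666556777777777777777777777777777777777777777777777777777777777887
 20 ddddddddddddddddddddddddddddca866666656677777777777777777777777777777777777777777777777777777
[... 2562 characters left out ...]
777777777777777777778888888888888888888888888888888888888888abbbbbcccc
 72 777777777777777777777777777777777777777777777778888888888888888888888888888888888888888889abbbcccccc
 74 777777777777777777777777777777777777777777777778899999999999888888888888888888888888888889bbbbbccccc
 76 7777777777777777777777777777777777777777777777789bbbbbbbbbbbbbbbbbbbaaaaaaaaaabbbbbbbbaaaabbbbbccccc
 78 7777777777777777777777777777777777777777777777777abcccccccccccccccccbbbbbbbbbbbbbccccccccccccccccccc
 80 77777777777777777777777777777777777777777777788779bcccccccccccccccccbbbbbbbbbbcccccccccccccccccccccc
 82 77777777777777777777777777777777777777777777788779bccccccccccccccccccccccccccbbbcccccccccccccccccccc
```

The high view works well. The block leans with its axis at about 57° (right corner near pixel (425,51), bottom edge sloping 32°), still short of tipping upright on its own. I'll press its lower corner on the bar and drag +x to turn it further.

```bash
python3 -c "
from h import *
rel([.470,-.2565,.06],189)"
```

```text
t 17.73 tcp [ 0.476  -0.2538  0.5793] yaw -170.96 F [ 0.3 -0.1 -1.2] open 0.0399 -> shift [ 1.160e-02 -2.000e-04  5.192e-01] twist 0.0
```

>>> {"api": "step_arm", "payload": {
  "moves": [
    [[0.003,0,0.5],0,20],
    [[0.003,0,0.5],0,20],
    [[0.003,0,0.5],0,20],
    [[0.003,0,0.5],0,20],
    [[0.003,0,0.5],0,20],
    [[0.003,0,0.5],0,20],
    [[0.003,0,0.5],0,20],
    [[0.003,0,0.5],0,20]
  ]
}}

```text
time_s: 18.4
tool_pos: [0.4712, -0.2556, 0.2378]
tcp_rot: [[-0.988, -0.157, -0.002], [-0.157, 0.988, 0.001], [0.001, 0.001, -1.0]]
force: [0.2, -2.1, -1.7]
opening: 0.0398
```

```bash
python3 -c "
from h import *
rel([.470,-.2565,.056],189)"
```

```text
t 18.4 tcp [ 0.4712 -0.2556  0.2378] yaw -170.99 F [ 0.2 -2.1 -1.7] open 0.0398 -> shift [ 0.0011 -0.0008  0.1818] twist 0.0
```

>>> {"api": "step_arm", "payload": {
  "moves": [
    [[0.001,0,0.1],0,20],
    [[0.001,0,0.1],0,20],
    [[0.001,0,0.13],0,20],
    [[0.001,0,0.15],0,20],
    [[0.001,0,0.165],0,20],
    [[0.001,0,0.172],0,20],
    [[0.001,0,0.172],0,20]
  ]
}}

```text
time_s: 18.98
tool_pos: [0.4702, -0.2553, 0.0668]
tcp_rot: [[-0.988, -0.157, -0.004], [-0.157, 0.988, 0.002], [0.003, 0.003, -1.0]]
force: [0.5, -0.2, -0.9]
opening: 0.04
```

```bash
python3 -c "
from h import *
rel([.470,-.2565,.0445],189)"
```

```text
t 18.98 tcp [ 0.4702 -0.2553  0.0668] yaw -170.97 F [ 0.5 -0.2 -0.9] open 0.04 -> shift [ 0.0003 -0.0012  0.0223] twist 0.0
```

>>> {"api": "step_arm", "payload": {
  "moves": [
    [[0,-0.001,0.01],0,20],
    [[0,-0.001,0.016],0,20],
    [[0,-0.001,0.02],0,20],
    [[0,-0.001,0.023],0,20],
    [[0,-0.001,0.023],0,20]
  ]
}}

```text
time_s: 19.4
tool_pos: [0.4724, -0.2573, 0.0486]
tcp_rot: [[-0.988, -0.156, 0.0], [-0.156, 0.988, -0.003], [0.0, -0.003, -1.0]]
force: [-5.6, -0.4, 16.2]
opening: 0.0396
```

>>> {"api": "step_arm", "payload": {
  "moves": [
    [[-0.004,0,0],0,20],
    [[-0.008,0,-0.001],0,20],
    [[-0.012,0,-0.002],0,20],
    [[-0.014,0,-0.002],0,20]
  ]
}}

```text
time_s: 19.73
tool_pos: [0.4863, -0.2552, 0.0489]
tcp_rot: [[-0.988, -0.156, 0.001], [-0.156, 0.988, -0.002], [-0.001, -0.002, -1.0]]
force: [-4.8, -1.4, 7.4]
opening: 0.0399
```

The corner only slid. I'll release over the open worktop while moving +x, since the block is near balance. If it stands up, good; if it lies down, I regrasp nearer the dimple end and pivot again.

```bash
python3 -c "
from h import *
rel([.490,-.165,.03],180)"
```

```text
t 19.73 tcp [ 0.4863 -0.2552  0.0489] yaw -171.02 F [-4.8 -1.4  7.4] open 0.0399 -> shift [-0.0177  0.0885  0.0188] twist 9.0
```

>>> {"api": "step_arm", "payload": {
  "moves": [
    [[0,0,-0.035],0,20],
    [[0,0,-0.05],0,20],
    [[-0.0177,0.0885,-0.05],9,20],
    [[-0.0177,0.0885,-0.05],9,20],
    [[-0.0177,0.0885,-0.02],9,20],
    [[-0.0177,0.0885,0.01],9,20],
    [[-0.0177,0.0885,0.016],9,20],
    [[-0.0177,0.0885,0.018],9,20]
  ]
}}

```text
time_s: 20.4
tool_pos: [0.4887, -0.1645, 0.0283]
tcp_rot: [[-1.0, -0.0, -0.003], [-0.0, 1.0, 0.001], [0.003, 0.001, -1.0]]
force: [-0.1, 0.3, -1.5]
opening: 0.0396
```

```bash
python3 -c "
from h import *
rel([.490,-.165,.021],180)"
```

```text
t 20.4 tcp [ 0.4887 -0.1645  0.0283] yaw -179.99 F [-0.1  0.3 -1.5] open 0.0396 -> shift [-0.0014 -0.0005  0.0073] twist 0.0
```

>>> {"api": "step_arm", "payload": {
  "moves": [
    [[0,0,0.004],0,20],
    [[0,0,0.007],0,20],
    [[0,0,0.008],0,20],
    [[0,0,0.008],0,20]
  ]
}}

```text
time_s: 20.73
tool_pos: [0.49, -0.1651, 0.0223]
tcp_rot: [[-1.0, 0.001, 0.001], [0.001, 1.0, -0.0], [-0.001, -0.0, -1.0]]
force: [-0.5, -0.8, -0.9]
opening: 0.0398
```

>>> {"api": "step_arm", "payload": {
  "moves": [
    [[-0.004,0,0],0,44],
    [[-0.01,0,0],0,45],
    [[-0.016,0,0],0,46],
    [[-0.022,0,0],0,47],
    [[-0.022,0,0],0,47]
  ]
}}

```text
time_s: 21.15
tool_pos: [0.5138, -0.1643, 0.0222]
tcp_rot: [[-1.0, 0.0, 0.003], [0.0, 1.0, 0.001], [-0.003, 0.001, -1.0]]
force: [-0.1, -1.0, 0.3]
opening: 0.0434
```

```bash
cat >> h.py <<'E'
def asc(n,P,w=50,up=40,dn=36,st=2):
    u,v=np.round(proj(n,P)[0]).astype(int); s=snapshot(n); print("center px",u,v)
    cv2.imwrite("pics/last_%s.png"%n,s[:,:,::-1])
    g=cv2.cvtColor(s,cv2.COLOR_RGB2GRAY); hsv=cv2.cvtColor(s,cv2.COLOR_RGB2HSV)
    for y in range(max(v-up,0),min(v+dn,480),st):
        print("%3d "%y+"".join("~" if hsv[y,x,1]>120 else "%x"%(g[y,x]//16) for x in range(u-w,u+w)))
    return s
E
python3 - <<'E'
from h import *
rel([.490,-.165,.021],180)
asc("side",np.array(readout.get_obs()["tool_pos"]),40,40,24)
for r in trace("side","adapter_mid"):
    y,x=np.nonzero(r["pixels"]); print(r["score"],x.min(),x.max(),y.min(),y.max(),r["pixels"].sum())
E
```

```text
t 21.15 tcp [ 0.5138 -0.1643  0.0222] yaw 179.99 F [-0.1 -1.   0.3] open 0.0434 -> shift [ 0.0238 -0.0007  0.0011] twist -0.0
center px 382 286
246 bbbbbbbbaaaaaaaa999aaa974~2235677777788888888888888888898999999999abcccccccccccc
248 bbbbbcccbbbbbbbaa99999aaa744~5555676678888888888888888888876677888acddcccccccccc
250 bcddeeeeeefeeeeddca9999ab96554455678778888888888888888888876567888accccccccccccc
252 eeeffffffffffffffeedb989aa8544444578878888888888888888888875577789bccccccccccccc
254 ffffffffffffffffffeeeca899733444457888888888888888888888887667788accddcccccccccc
256 fffffffffffffffffeeeeec986~~34455568888888888888888888888887788789bcdccccccccccc
258 eeeeeeffffffffeeeeeeedc96~~~344555688888888888888888888889887887769ccccccccccccc
260 acddeeefeedddcccdddcb975~~~~344555678888888888888888888888877887769bcccccccccccc
262 7789abbccbbbaa9898877643~~~~234444455666666666666677767777777777658bcccccccccccc
264 5667777777887777776653~~~~~2222223344443333333333334444444555566558bcccccccccccc
266 ~~45566666667666654~~~~~~~~2222222344432212222222222223444444444~~8bcccccccccccc
268 ~~~~~~~~~33333~~~
[... 1087 characters left out ...]
 eb755555555555555555555555566666655567777777777667777777777677764~~~59bccccccccc
296 eb75555555555555555555555555555543~357777778775~~~~~~~~~~~~~~~~~~~~~58bccccccccc
298 fedcaaaaaaaaaaaaaaaaaaaa975555554~~367777777764~~~~~~~~~~~~~~~~~~~~~~59bcccccccc
300 fffeefffffffffffffffffffedb964332~~46777777775~~~~~~~~~~~~~~~~~~~~~~~59ccccccccc
302 fffffffffffffffffffffffffffedb964~~~3455555543~~~~~~~~~~~~~~~~~~~~~~~59ccccccccc
304 ffffffffffffffffffffffffffffffeeca64~~~~~~~~~~~~~~~~~~~~~~~~~~~~~~~~~59ccccccccc
306 fffffffffffffffffffffffffffffffffeedb74~~~~~~~~~~~~~~~~~~~~~~~~~~~~~~58bccccddcc
308 ffffffffffffffffffffffffffffffffeeeeedb853~~~~~~~~~~~~~~~~~~~~~~~~~~~~69cccccccc
0.9 343 374 272 299 707
```

The block lies flat on the worktop with the hole end still at -x. Next I regrasp it near the dimple end (+x) for a longer lever.

```bash
python3 - <<'E'
from h import *
print("front top L, R:",atz("side",[[343,285],[369,286]],.04).round(4))
print("back top:",atz("side",[[343,272]],.04).round(4))
print("front bottom L,R:",atz("side",[[343,297.5],[373,299.5]],0).round(4))
im=cv2.imread("pics/last_side.png"); g=cv2.cvtColor(im,cv2.COLOR_BGR2GRAY)
for y in range(268,304,2): print(y,"".join("%3x"%(g[y,x]) for x in range(338,384)))
E
```

```text
front top L, R: [[ 0.4308 -0.1846  0.04  ]
 [ 0.4843 -0.1841  0.04  ]]
back top: [[ 0.4301 -0.1467  0.04  ]]
front bottom L,R: [[ 0.4325 -0.1825  0.    ]
 [ 0.4956 -0.1842  0.    ]]
268  31 31 31 31 31 2e 2d 2d 31 2f 36 3b 3d 3e 3f 3f 3e 3c 36 33 2c 22 1e 1e 1f 1f 1e 1f 1e 1e 21 29 2e 31 30 2d 2b 2d 36 45 49 46 35 27 26 27
270  31 31 31 30 31 31 36 34 37 37 34 36 32 31 34 32 33 2d 27 22 20 1e 21 25 2a 29 26 23 24 24 2b 37 42 46 40 3a 38 3b 43 48 4a 49 45 3e 3a 37
272  30 2e 2e 2e 31 3e 52 5d 5f 60 5f 5d 5a 58 56 57 59 55 4e 4c 4a 49 4a 4d 4e 4d 4c 4e 4d 44 34 36 3e 48 49 48 48 49 49 4a 49 4c 49 4a 49 49
274  23 22 21 21 25 3f 5a 68 6b 6b 6c 6d 6a 6b 6b 6b 6a 6c 6a 6a 6a 6b 6a 6a 6a 69 69 6a 6b 61 48 36 3e 47 49 4b 48 48 49 49 49 49 49 4b 49 4b
276  20 1e 1e 1d 25 41 5e 6a 6c 6c 6c 6b 6c 6b 6c 6b 6c 6c 6c 6c 6c 6c 6b 6b 6b 6c 6c 6c 6c 64 4d 40 45 4a 49 4e 57 5b 51 49 49 4a 49 49 49 4b
278  1a 1f 1e 1d 27 43 61 6a 6c 6b 6b 6c 6c 6c 6d 6c 6c 6b 6c 6b 6b 6c 6b 6b 6c 6d 6c 6c 6c 63 4d 3b 41 49 4a 51 5d 60 56 4b 48 49 4f 4f 4a 49
280  1c 1a 1a 1a 23 41 60 6b 6c 6b 6c 6c 6b 6b 6b 6c 6b 6b 6
[... 955 characters left out ...]
f3 e7 b8 71 53 53 53 55 55 54 54 54 54 52 54 53 53 54 55 53 54 55 54 53 54 53 53 59 61 66 65 63 63 64 5e 59 5b 68 76 7e 7f 7f 7f
296  f4 f4 f4 f3 e7 ba 79 59 52 52 52 52 51 52 53 53 52 52 52 52 52 52 51 51 53 52 52 52 53 52 53 53 54 54 54 53 4b 34 24 38 5c 74 7e 7f 7e 7d
298  f4 f4 f4 f4 f1 e6 d9 c2 af ac ac ac ad ad ac ac ab a8 aa ac ad ad ac ad ad ae ad a8 98 79 5b 53 52 53 54 50 45 2f 22 3d 61 79 7f 7f 7e 7e
300  f4 f4 f4 f4 f4 f4 f2 ef ee f0 f1 f1 f2 f1 f1 f1 f0 f0 f1 f2 f2 f3 f3 f2 f2 f3 f2 f1 ec dd be 97 6f 46 3b 37 2f 23 25 44 67 79 7e 7f 7d 7e
302  f3 f3 f3 f3 f3 f3 f2 f2 f3 f3 f3 f3 f3 f2 f3 f2 f2 f2 f3 f3 f3 f4 f4 f4 f5 f4 f4 f5 f5 f4 f2 ec dd bd 96 6a 40 24 1c 28 3e 4f 52 51 52 52
```

>>> {"api": "step_arm", "payload": {
  "moves": [
    [[0,0,0],0,56],
    [[0,0,0],0,56],
    [[0.01,0,0],0,56],
    [[0.02,0,0],0,56],
    [[0.03,0,0],0,56],
    [[0.03,0,0],0,56],
    [[0.03,0,0],0,20],
    [[0.03,0,0],0,20]
  ]
}}

```text
time_s: 21.92
tool_pos: [0.4823, -0.1646, 0.0219]
tcp_rot: [[-1.0, 0.0, 0.001], [0.0, 1.0, 0.0], [-0.001, 0.0, -1.0]]
force: [0.4, -0.4, -0.5]
opening: 0.0432
```

>>> {"api": "step_arm", "payload": {
  "moves": [
    [[0,0,0],0,20],
    [[0,0,0],0,20],
    [[0,0,0],0,20]
  ]
}}

```text
time_s: 22.17
tool_pos: [0.4824, -0.1646, 0.0219]
tcp_rot: [[-1.0, 0.0, 0.001], [0.0, 1.0, 0.0], [-0.001, 0.0, -1.0]]
force: [1.4, -0.5, 0.4]
opening: 0.04
```

```bash
python3 -c "
from h import *
rel([.574+.046,-.2,.06],180)"
```

```text
t 22.17 tcp [ 0.4824 -0.1646  0.0219] yaw 180.0 F [ 1.4 -0.5  0.4] open 0.04 -> shift [-0.1376 -0.0354 -0.0379] twist -0.0
```

>>> {"api": "step_arm", "payload": {
  "moves": [
    [[0,0,-0.03],0,20],
    [[0,0,-0.05],0,20],
    [[-0.1376,-0.0354,-0.05],0,20],
    [[-0.1376,-0.0354,-0.05],0,20],
    [[-0.1376,-0.0354,-0.05],0,20],
    [[-0.1376,-0.0354,-0.05],0,20],
    [[-0.1376,-0.0354,-0.038],0,20],
    [[-0.1376,-0.0354,-0.02],0,20]
  ]
}}

```text
time_s: 22.83
tool_pos: [0.6206, -0.1995, 0.0419]
tcp_rot: [[-1.0, 0.001, 0.003], [0.001, 1.0, 0.001], [-0.003, 0.001, -1.0]]
force: [0.2, -0.7, -1.6]
opening: 0.0401
```

```bash
python3 -c "
from h import *
rel([.62,-.2,.021],180)"
```

```text
t 22.83 tcp [ 0.6206 -0.1995  0.0419] yaw 179.97 F [ 0.2 -0.7 -1.6] open 0.0401 -> shift [ 0.0006 -0.0005  0.0209] twist -0.0
```

>>> {"api": "step_arm", "payload": {
  "moves": [
    [[0.002,0,0.018],0,20],
    [[0.001,0,0.026],0,20],
    [[-0.001,0,0.032],0,20],
    [[-0.002,0,0.038],0,20],
    [[-0.002,0,0.044],0,20],
    [[-0.002,0,0.05],0,20],
    [[-0.001,0,0.056],0,20]
  ]
}}

```text
time_s: 23.42
tool_pos: [0.6238, -0.1994, -0.0111]
tcp_rot: [[-1.0, -0.001, 0.009], [-0.001, 1.0, -0.0], [-0.009, -0.0, -1.0]]
force: [5.1, -0.4, 10.9]
opening: 0.0397
```

```bash
cat >> h.py <<'E'
def ang(e=22):
    o=readout.get_obs(); p=np.array(o["tool_pos"]); d=p[0]-.574; z=-p[2]; d*=1000; z*=1000
    a=np.sqrt(max(d*d+z*z-e*e,0)); print("a",a.round(1),"theta",np.degrees(np.arctan2(z,d)+np.arctan2(e,a)).round(1),"F",np.round(o["force"],1),"p",p.round(4),"R",np.round(o["tcp_rot"],3)[0])
E
python3 -c "
from h import *
ang()"
```

```text
a 46.1 theta 38.1 F [ 5.1 -0.4 10.9] p [ 0.6238 -0.1994 -0.0111] R [-1.    -0.001  0.009]
```

>>> {"api": "step_arm", "payload": {
  "moves": [
    [[0.003,0,0.004],0,20],
    [[0.006,0,0.009],0,20],
    [[0.008,0,0.0125],0,20],
    [[0.0105,0,0.016],0,20],
    [[0.014,0,0.0195],0,20],
    [[0.017,0,0.0225],0,20],
    [[0.017,0,0.0225],0,20]
  ]
}}

```text
time_s: 24.0
tool_pos: [0.6139, -0.1993, -0.0315]
tcp_rot: [[-1.0, -0.001, 0.025], [-0.001, 1.0, 0.001], [-0.025, 0.001, -1.0]]
force: [14.3, -1.2, 6.7]
opening: 0.0399
```

```bash
python3 -c "
from h import *
ang()"
```

```text
a 45.8 theta 64.0 F [14.3 -1.2  6.7] p [ 0.6139 -0.1993 -0.0315] R [-1.    -0.001  0.025]
```

>>> {"api": "step_arm", "payload": {
  "moves": [
    [[0.004,0,0.003],0,20],
    [[0.008,0,0.005],0,20],
    [[0.012,0,0.0065],0,20],
    [[0.015,0,0.008],0,20],
    [[0.018,0,0.009],0,20],
    [[0.02,0,0.009],0,20],
    [[0.02,0,0.009],0,20]
  ]
}}

```text
time_s: 24.58
tool_pos: [0.5989, -0.1993, -0.0401]
tcp_rot: [[-0.999, -0.001, 0.035], [-0.001, 1.0, 0.003], [-0.035, 0.003, -0.999]]
force: [21.7, -2.8, -0.6]
opening: 0.0402
```

```bash
python3 -c "
from h import *
ang()"
```

```text
a 41.8 theta 86.0 F [21.7 -2.8 -0.6] p [ 0.5989 -0.1993 -0.0401] R [-0.999 -0.001  0.035]
```

>>> {"api": "step_arm", "payload": {
  "moves": [
    [[-0.02,0,0.0],0,20],
    [[-0.04,0,0],0,20],
    [[-0.04,0,-0.04],0,20],
    [[-0.04,0,-0.08],0,20],
    [[-0.04,0,-0.12],0,20],
    [[0.0,0,-0.16],0,20],
    [[0.04,0,-0.2],0,20],
    [[0.06,0.0,-0.24],0,20]
  ]
}}

```text
time_s: 25.25
tool_pos: [0.5366, -0.1996, 0.1669]
tcp_rot: [[-1.0, -0.001, -0.007], [-0.001, 1.0, 0.0], [0.007, 0.0, -1.0]]
force: [-0.8, -0.6, -0.8]
opening: 0.0399
```

>>> {"api": "step_arm", "payload": {
  "moves": [
    [[0.0,0,-0.04],0,20],
    [[0.0,0,-0.08],0,20],
    [[0,0,-0.12],0,20],
    [[0,0,-0.16],0,20],
    [[0,0,-0.2],0,20],
    [[0,0,-0.22],0,20],
    [[0,0,-0.22],0,20]
  ]
}}

```text
time_s: 25.83
tool_pos: [0.5419, -0.1987, 0.3922]
tcp_rot: [[-1.0, -0.001, 0.007], [-0.001, 1.0, -0.002], [-0.007, -0.002, -1.0]]
force: [1.2, 1.5, -1.6]
opening: 0.0398
```

```bash
python3 - <<'E'
from h import *
rel([.490,-.165,.021],180)
asc("side",np.array(readout.get_obs()["tool_pos"]),46,46,34)
E
```

```text
t 25.83 tcp [ 0.5419 -0.1987  0.3922] yaw -179.97 F [ 1.2  1.5 -1.6] open 0.0398 -> shift [0.0545 0.0344 0.3708] twist 0.0
center px 420 144
 98 77777777777775~~~69bcccccccb9887654456776334444332222222222322333333344458bccccccccccccccccc
100 77777777778875~~~69bccccccccccba753469ba8533444322222221221221222221234458bccccccccccccccccc
102 77777777778875~~~69ccccccccccca732223444433444443332222222222222222223344579aabccccccccccccc
104 7777777777765~~~~69ccccccccccca632333444444444444444444444444444444434444444469bbccccccccccc
106 7777777777765~~~~69bcccccccccca6323344444444444444444444444444444444444444444456678abccccccc
108 7777777777875~~~~~7accccccccca8433334444445544444444444444444444444444444444444444459bcccccc
110 7777777777885~~~~~69bcccccccca73222334444555544444444444444444444444444444444555444469bccccc
112 777777777776~~~~~~69bcccccccca73343323344444444445655444444444444444444444444454444458bccccc
114 777777777765~~~~~~69cccccccccb85~~~322222222222223333333333333333333333333333333333358bccccc
116 777777777775~~~~~~69cccccccccca75~542222222112222222222222222222222222222222222222
[... 2220 characters left out ...]
ccccccccccccccccccccc
164 ~~~~~~~~~~~~~~~~~~~~~~~59bcccccccccccccccccccccccccccccccccccccccccccccccccccccccccccccccccc
166 ~~~~~~~~~~~~~~~~~~~~~~~58bcccccccccccccccccccccccccccccccccccccccccccccccccccccccccccccccccc
168 ba7~~~~~~~~~~~~~~~~~~~~~69cccccccccccccccccccccccccccccccccccccccccccccccccccccccccccccccccc
170 ccb7~~~~~~~~~~~~~~~~~~~~59bccccccccccccccccccccccccccccccccccccccccccccccccccccccccccccccccc
172 cccb7~~~~~~~~~~~~~~~~~~~59bccccccccccccccccccccccccccccccccccccccccccccccccccccccccccccccccc
174 cbbcb7~~~~~~~~~~~~~~~~~~~8bccccccccccccccccccccccccccccccccccccccccccccccccccccccccccccccccc
176 dcbbcb8~~~~~~~~~~~~~~~~~~7abbbbbbbbbbbbbbbcccccccccccccccccccccccccccccccccccccccccccccccccc
```

Angle now about 77° (bottom edge slopes ~15°), which is enough for the block to settle upright. I'll set it on the rest's bar, which the fingers straddle, and ease the grip.

```bash
python3 -c "
from h import *
rel([.472,-.256,.07],189)"
```

```text
t 25.88 tcp [ 0.5408 -0.1991  0.389 ] yaw -179.96 F [ 0.7  0.1 -3.2] open 0.0397 -> shift [ 0.0695 -0.0564  0.3189] twist -9.0
```

>>> {"api": "step_arm", "payload": {
  "moves": [
    [[0.0695,-0.0564,0.319],-9,20],
    [[0.0695,-0.0564,0.319],-9,20],
    [[0.0695,-0.0564,0.319],-9,20],
    [[0.0695,-0.0564,0.319],-9,20],
    [[0.0695,-0.0564,0.319],-9,20],
    [[0.0695,-0.0564,0.319],-9,20],
    [[0.0695,-0.0564,0.319],-9,20],
    [[0.0695,-0.0564,0.319],-9,20]
  ]
}}

```text
time_s: 26.55
tool_pos: [0.4673, -0.2557, 0.0645]
tcp_rot: [[-0.988, -0.157, -0.006], [-0.157, 0.988, 0.003], [0.005, 0.004, -1.0]]
force: [1.4, -0.3, -1.8]
opening: 0.0398
```

```bash
python3 -c "
from h import *
rel([.472,-.256,.05],189)"
```

```text
t 26.55 tcp [ 0.4673 -0.2557  0.0645] yaw -170.95 F [ 1.4 -0.3 -1.8] open 0.0398 -> shift [-0.0047 -0.001   0.0145] twist 0.1
```

>>> {"api": "step_arm", "payload": {
  "moves": [
    [[0,0,0.006],0,20],
    [[0,0,0.012],0,20],
    [[0,0,0.016],0,20],
    [[0,0,0.018],0,20]
  ]
}}

```text
time_s: 26.88
tool_pos: [0.4731, -0.2554, 0.0519]
tcp_rot: [[-0.987, -0.158, 0.003], [-0.158, 0.987, 0.0], [-0.003, -0.0, -1.0]]
force: [0.3, -0.7, -0.9]
opening: 0.0397
```

>>> {"api": "step_arm", "payload": {
  "moves": [
    [[0,0,0.003],0,20],
    [[0,0,0.006],0,20],
    [[0,0,0.006],0,20]
  ]
}}

```text
time_s: 27.13
tool_pos: [0.4721, -0.2563, 0.0453]
tcp_rot: [[-0.988, -0.157, 0.001], [-0.157, 0.988, -0.001], [-0.001, -0.001, -1.0]]
force: [-0.3, -0.1, -1.8]
opening: 0.0398
```

>>> {"api": "step_arm", "payload": {
  "moves": [
    [[0,0,0.002],0,20],
    [[0,0,0.004],0,20],
    [[0,0,0.004],0,20]
  ]
}}

```text
time_s: 27.38
tool_pos: [0.4714, -0.2564, 0.0406]
tcp_rot: [[-0.988, -0.156, -0.0], [-0.156, 0.988, -0.0], [0.0, -0.0, -1.0]]
force: [0.1, -1.1, -1.2]
opening: 0.0397
```

>>> {"api": "step_arm", "payload": {
  "moves": [
    [[0,0,0.002],0,20],
    [[0,0,0.002],0,20]
  ]
}}

```text
time_s: 27.55
tool_pos: [0.4716, -0.2564, 0.04]
tcp_rot: [[-0.988, -0.156, -0.0], [-0.156, 0.988, -0.001], [0.0, -0.001, -1.0]]
force: [-2.1, 0.4, 7.1]
opening: 0.0394
```

>>> {"api": "step_arm", "payload": {
  "moves": [
    [[0,0,0.003],0,20],
    [[0,0,0.006],0,20],
    [[0,0,0.006],0,20]
  ]
}}

```text
time_s: 27.8
tool_pos: [0.4737, -0.2561, 0.0378]
tcp_rot: [[-0.988, -0.157, 0.004], [-0.157, 0.988, -0.004], [-0.003, -0.005, -1.0]]
force: [-5.5, 1.2, 29.0]
opening: 0.0402
```

```bash
python3 -c "
from h import *
o=readout.get_obs(); t=np.array(o['wrist_torque']); F=np.array(o['force']); print(F.round(1),t.round(2)); 
for h in(.22,.23,.24): print('rx',((-h*F[0]-t[1])/F[2]).round(4))
rel([.472,-.256,.04],189)"
```

```text
[-5.5  1.2 29. ] [0.24 1.43 0.03]
rx -0.0077
rx -0.0059
rx -0.004
t 27.8 tcp [ 0.4737 -0.2561  0.0378] yaw -170.95 F [-5.5  1.2 29. ] open 0.0402 -> shift [ 0.0017  0.0003 -0.0022] twist 0.1
```

>>> {"api": "step_arm", "payload": {
  "moves": [
    [[0,0,-0.005],0,20],
    [[0,0,-0.006],0,42],
    [[0,0,-0.006],0,44],
    [[0,0,-0.006],0,46],
    [[0,0,-0.006],0,48],
    [[0,0,-0.006],0,48]
  ]
}}

```text
time_s: 28.3
tool_pos: [0.4713, -0.2563, 0.0382]
tcp_rot: [[-0.988, -0.156, -0.001], [-0.156, 0.988, 0.001], [0.001, 0.001, -1.0]]
force: [-0.6, 0.3, -0.1]
opening: 0.0446
```

```bash
python3 - <<'E'
from h import *
rel([.483,-.2545,.07],189)
p=np.array(readout.get_obs()["tool_pos"])
asc("side",p,36,34,24)
for n in("side","top"):
  for r in trace(n,"adapter_mid"):
    y,x=np.nonzero(r["pixels"]); print(n,r["score"],x.min(),x.max(),y.min(),y.max(),r["pixels"].sum())
E
```

```text
t 28.3 tcp [ 0.4713 -0.2563  0.0382] yaw -171.01 F [-0.6  0.3 -0.1] open 0.0446 -> shift [-0.0118 -0.     -0.0318] twist -0.0
center px 363 313
279 ~~~~~~~~~~~~~~~~~~344444443357887778888888888888888888875~~~~~~~~~~~~~~~
281 ~~~~~~~~~~~~~~~~~~~~~34444~~35788788888888888888888888875~~~~~~~~~~~~~~~
283 ~~~~~~~~~~6acdca75~~~~4444~~~4688888888888888888888888875~~~~~~~~~~~~~~~
285 ~~~~~~~~7adefffeedb85~~4444~~3589888888888888888888888887~~~~~~~~~~~~~~~
287 ~~~~~~7adeffffffffeedb85444~~348aa98888888888888888888886~~~~~~~~~~~~~~~
289 ~~~69bdefffffffffffffeda6443~23688888888888888888777777664~~~~~~~~~~~~~~
291 ~6aceeffffffffffffffffec9543333456666565555555544444444444444~~~~~~~~~~~
293 adeffffffffffffffffffeb743332223444443333333332222223344444443~~~~~~~~~~
295 effffffffffffffffffffeb532322222344432222222222222222234444444~~~~~~~~~~
297 fffffffffffffffffffffeb6333332223444322222222222222223344444444~~~~~~~~~
299 fffffffffffffffffffffeb5444433222344433333333333333344444444444~~~~~~~~~
301 fffffffffffffffffffffeb6344443333444444444444444444444444444444444~~~~~~
303 fffffffffffffffffffffeda5344
[... 576 characters left out ...]
89ba85~
319 fffffffffffffffffffffeca999888777777778877788888788788888877655679ceeda7
321 fffffffffffffffffffffeca998777655577777887777778888787777777777778aba75~
323 ffffffffffffffffffffffec977777777778877787878877877888888999aaa9765~~~~~
325 fffffffffffffffffffffffeca9888877777777777788888889bcccddeeeeeed95~~~~~~
327 fffffffffffffffffffffffecbaaa99987777777778899999acdeeeeeeeeeeeec8~~~~~~
329 ffffffffffffffffffffffffecbaaa99987778787889baaaaacdeeeeeddddddcb8~~~~~~
331 ffffffffffffffffffffffffedbaaaa99999999999acdcccbbbbbaaa987766654~~~~~~~
333 fffffffffffffffffffffffffecbaaaa99abccccccdeeeeedc965~~~~~~~~~~~~~~~~~~~
335 ffffffffffffffffffffffffffeeeeeeeeeffffffffffedb96~~~~~~~~~~~~~~~~~~~~~~
```

>>> {"api": "step_arm", "payload": {
  "moves": [
    [[0,0,0],0,58],
    [[0,0,0],0,58],
    [[0,0,-0.01],0,58],
    [[-0.006,0,-0.02],0,58],
    [[-0.013,0,-0.026],0,58],
    [[-0.013,0,-0.026],0,58]
  ]
}}

```text
time_s: 28.95
tool_pos: [0.4879, -0.2539, 0.0673]
tcp_rot: [[-0.988, -0.157, 0.007], [-0.157, 0.988, -0.001], [-0.006, -0.002, -1.0]]
force: [1.0, 1.0, -0.1]
opening: 0.0537
```

```bash
python3 - <<'E'
from h import *
rel([.483,-.2545,.07],189)
p=np.array(readout.get_obs()["tool_pos"])
s=asc("side",[.485,-.254,.05],30,26,20)
for n in("side","top"):
  for r in trace(n,"adapter_mid"):
    y,x=np.nonzero(r["pixels"]); print(n,r["score"],x.min(),x.max(),y.min(),y.max(),r["pixels"].sum())
# predicted outline of upright block on bar
c=np.array([.487,-.2545]);t=np.radians(9)
for z in(.03,.096): print(z,proj("side",[[*(c+.02*np.array([a*np.cos(t)-b*np.sin(t),a*np.sin(t)+b*np.cos(t)])),z] for a,b in((-1,-1),(1,-1))]).round())
E
```

```text
t 28.95 tcp [ 0.4879 -0.2539  0.0673] yaw -170.96 F [ 1.   1.  -0.1] open 0.0537 -> shift [ 0.0049  0.0001 -0.0027] twist 0.0
center px 370 308
282 996~~~~~~~~~~~~~~~~~~34434433344432222222222222222234444444~
284 eedb97~~~~~~~~~~~~~~2332322223444322222222222222222234444444
286 ffffedb97~~~~~~~~~~~3344332222344432222223322222333334444444
288 fffffffedb975~~~~~~22344433323344444444444444444444444444444
290 ffffffffffeeda74~~~~2344444444444444444444444444444444444444
292 fffffffffffffeedb7422234444444444444444444444444444444444444
294 ffffffffffffffffeedb7323344444444444444444444444444444444456
296 fffffffffffffffffffeb54~444445665444444444444444444444444445
298 fffffffffffffffffffeb54~~34445665444444444444444444444567554
300 fffffffffffffffffffeb634433444555555555444444554444333343333
302 fffffffffffffffffffeb644543233344433332222222222222222222223
304 ffffffffffffffffffec8545665322222233333344444555555666677777
306 ffffffffffffffffffeb6445677777777777777777778777778787777776
308 ffffffffffffffffffeb6445677776677788888887888788787777787766
310 ffffffffffffffffffda6445777655567778878877777777777888877777
312 ffffffffffffffffeda86445778777778778788788788999987777776665
314 fffffffffeeeeeeeca9975456777777777777787778adddeedca7~~~~~~~
316 fffffffedbaaaaaa989a96455555556677777777778bdeeeffffeca7~~~~
318 ffffffffeba99a99878aa8555555556677777777767899acdefffffeb85~
320 ffffffffeca9a999877897555555556777777777766899aceeffffedb85~
322 fffffffffeca9778987787655555556677777777778adeeeeeeedb96~~~~
324 fffffffffedb9768a98787777777777777777899aabceeeeeedb7~~~~~~~
326 ffffffffffecbaaaba9888888888888999999bdeeeeeeeeeeedb6~~~~~~~
side 0.54 358 369 300 323 147
0.03 [[362. 324.]
 [382. 322.]]
0.096 [[365. 301.]
 [386. 299.]]
```

The trace shows the adapter standing under the gripper on the bar (columns 358–369, rows 300–323). That matches the outline predicted for an upright block. Regrasping.

>>> {"api": "step_arm", "payload": {
  "moves": [
    [[0.002,0,0.003],0,20],
    [[0.002,0,0.003],0,20],
    [[0.002,0,0.003],0,20],
    [[0.002,0,0.003],0,20],
    [[0.002,0,0.003],0,20],
    [[0.002,0,0.003],0,20],
    [[0.002,0,0.003],0,20]
  ]
}}

```text
time_s: 29.68
tool_pos: [0.4822, -0.2546, 0.0616]
tcp_rot: [[-0.988, -0.156, -0.0], [-0.156, 0.988, 0.0], [0.0, 0.0, -1.0]]
force: [1.0, 0.4, -1.1]
opening: 0.0399
```

>>> {"api": "step_arm", "payload": {
  "moves": [
    [[0,0,-0.02],0,20],
    [[0,0,-0.06],0,20],
    [[0,0,-0.1],0,20],
    [[0,0,-0.14],0,20],
    [[0,0,-0.18],0,20],
    [[0,0,-0.22],0,20],
    [[0,0,-0.26],0,20],
    [[0,0,-0.3],0,20]
  ]
}}

```text
time_s: 30.35
tool_pos: [0.4817, -0.2543, 0.3637]
tcp_rot: [[-0.988, -0.157, -0.0], [-0.157, 0.988, -0.0], [0.0, -0.0, -1.0]]
force: [0.9, 0.2, -1.1]
opening: 0.04
```

```bash
python3 - <<'E'
from h import *
p=np.array(readout.get_obs()["tool_pos"])
rel([.4768,.2156,.2],196.7)
asc("side",p,30,20,40)
E
```

```text
t 30.35 tcp [ 0.4817 -0.2543  0.3637] yaw -170.96 F [ 0.9  0.2 -1.1] open 0.04 -> shift [-0.069   0.4649  0.1637] twist -7.7
center px 383 176
156 ~~~~~~~~~~~~~~~~~2234565422222222222222223233333333334444444
158 ~~~~~~~~~~~~~~~~~~~~4567766555666666666666666677777777777777
160 ~~~~~~~~~~~~~~~~~~~~4577888877787777788777877878887888788887
162 ~~~~~~~~~~~~~~~~~~~~5677888888888788778888787878878877778787
164 ~~~~~~~~~~~~~~~~~~~45678877666777778777887888777887777777777
166 ~~~~~~~~~~~~~~~~~~~45678764434677777787778787877777878778878
168 ~~~~~~55567899999a975678776566778777877887877878778878788887
170 99aabbcbbaabcccbbba76678877777787788888788878777777778877787
172 baaabbccccccdddddcb86788877777888788777787777777789999999999
174 cddddddddddddddddca7556777667777777777777766666669bccccccccc
176 dddddddddddddddddca644445555667777777777776555557abbbbbbbbbb
178 dddddddddddddddddc9544445555677778777777776555569bcccccccccc
180 dddddddddddddddddc9544445555677777777777765555569ccccccccccc
182 dddddddddddddddddb8544445556677777777777765555569cdccccccccc
184 dddddddddddddddddb7544445556677777777777765
[... 292 characters left out ...]
988888899875455566777777777766555555459ccccccccccc
196 8888888889abbcbaabcdc9555555555555555555555555448bccccccdccc
198 7777666668ceeedbabdedb755555555555555555555555~~59bccccccccc
200 ~~~~~~~~~48cdeddccccb964~~~~~~~~~~~~~~~~~~~~~~~~~8bccccccccc
202 ~~~~~~~~~~~678776668aaaaaaaaa999999888877777766669cdcccccccc
204 ~~~~~~~~~~~~~~~~~~6bddcbcdeedcccdddccdeddccddddccdddcccccccc
206 ~~~~~~~~~~~~~~~~~~6beecbbdedcbbcddbaacedbabdedcaacdddccccccc
208 ~~~~~~~~~~~~~~~~~~7bddcccdeedccdeedcbceedccdeeedddeedccccccc
210 ~~~~~~~~~~~~~~~~~~6bddbabdedcaacddcaaceecbabdedcbceedccccccc
212 ~~~~~~~~~~~~~~~~~~7bedbaacdedbbcdedccdeeedcdeeedddeedccccccc
214 ~~~~~~~~~~~~~~~~~6adeedddeeedccdeedccdeedccdeeddddddcccccccc
```

The block is now held upright: vertical sides, flat bottom at row 199. Next I carry it over the plate.

>>> {"api": "step_arm", "payload": {
  "moves": [
    [[-0.069,0.465,0.1],0,20],
    [[-0.069,0.465,0.1],0,20],
    [[-0.069,0.465,0.1],0,20],
    [[-0.069,0.465,0.1],0,20],
    [[-0.069,0.465,0.1],0,20],
    [[-0.069,0.465,0.1],0,20],
    [[-0.069,0.465,0.1],0,20],
    [[-0.069,0.465,0.1],0,20]
  ]
}}

```text
time_s: 31.07
tool_pos: [0.4784, 0.073, 0.2918]
tcp_rot: [[-0.988, -0.156, 0.0], [-0.156, 0.988, -0.001], [0.0, -0.001, -1.0]]
force: [-0.9, 0.4, -1.5]
opening: 0.0399
```

```bash
python3 -c "
from h import *
rel([.4768,.2156,.18],189)
print(np.round(readout.get_obs()['joint_pos'],2))"
```

```text
t 31.07 tcp [0.4784 0.073  0.2918] yaw -171.0 F [-0.9  0.4 -1.5] open 0.0399 -> shift [-0.0207  0.1411  0.1117] twist -0.0
[ 0.53  0.48 -1.08  1.78  0.46  1.16  1.03]
```

>>> {"api": "step_arm", "payload": {
  "moves": [
    [[-0.021,0.141,0.1],0,20],
    [[-0.021,0.141,0.1],0,20],
    [[-0.021,0.141,0.1],0,20],
    [[-0.021,0.141,0.1],0,20],
    [[-0.021,0.141,0.1],0,20],
    [[-0.021,0.141,0.13],0,20],
    [[-0.021,0.141,0.16],0,20],
    [[-0.021,0.141,0.18],0,20]
  ]
}}

```text
time_s: 31.73
tool_pos: [0.4769, 0.213, 0.1101]
tcp_rot: [[-0.988, -0.157, -0.002], [-0.157, 0.988, -0.002], [0.002, -0.001, -1.0]]
force: [0.7, -0.4, -1.3]
opening: 0.0402
```

```bash
python3 -c "
from h import *
rel([.4768,.2156,.089],189)"
```

```text
t 31.73 tcp [0.4769 0.213  0.1101] yaw -170.96 F [ 0.7 -0.4 -1.3] open 0.0402 -> shift [-0.0003  0.0026  0.0211] twist 0.0
```

>>> {"api": "step_arm", "payload": {
  "moves": [
    [[0,0.001,0.008],0,20],
    [[0,0.001,0.014],0,20],
    [[0,0.001,0.018],0,20],
    [[0,0.001,0.018],0,20],
    [[0,0.001,0.018],0,20],
    [[0,0.001,0.018],0,20]
  ]
}}

```text
time_s: 32.23
tool_pos: [0.4784, 0.2153, 0.0955]
tcp_rot: [[-0.988, -0.156, 0.002], [-0.156, 0.988, 0.001], [-0.002, 0.001, -1.0]]
force: [-0.1, -0.8, -1.5]
opening: 0.0399
```

```bash
python3 - <<'E'
from h import *
rel([.4768,.2156,.089],189)
p=np.array(readout.get_obs()["tool_pos"])
b=trace("top","bottle_red"); save("side","fin_side.png"); save("top","fin_top.png"); b=trace("top","bottle_red")+trace("side","bottle_red"); print([(round(r["score"],2),np.round(r["xy"])) for r in b])
u,v=np.round(proj("side",p)[0]).astype(int); s=cv2.imread("pics/fin_side.png"); t=cv2.imread("pics/fin_top.png"); u2,v2=np.round(proj("top",p)[0]).astype(int)
c=lambda i,u,v,w:cv2.resize(i[v-w:v+w,u-w:u+w],(400,400),interpolation=cv2.INTER_CUBIC)
cv2.imwrite("pics/fin.png",np.hstack([c(s,u,v,42),c(t,u2,v2,60)]))
E
```

```text
t 32.23 tcp [0.4784 0.2153 0.0955] yaw -171.02 F [-0.1 -0.8 -1.5] open 0.0399 -> shift [0.0015 0.0006 0.0065] twist -0.0
[(0.89, array([485., 248.])), (0.81, array([310., 404.]))]
```

```bash
python3 - <<'E'
from h import *
p=np.array(readout.get_obs()["tool_pos"])
asc("side",p-[0,0,.03],32,16,26)
print("vel",np.abs(readout.get_obs()["joint_vel"]).max())
a=cv2.imread("pics/side0.png").astype(int);b=cv2.imread("pics/last_side.png").astype(int)
print("bottle diff",np.abs(a-b)[372:424,294:328].mean().round(2), "tray rim px pred", proj("side",[[.4768,.2156,.017]]).round())
E
```

```text
center px 365 166
150 ~~~~~~~~~~~~~~~~~~~~~~~~~67776777887878777877787877777875~~~~~~5
152 ~~~~~~~~~~~~~~~~~~~~~~~~~5777777777787777777766666666665~~~~~~~5
154 ~~~~~~~~~~~~~~~~~~~~~~~~~45555677777777765554~~~~~~~~~~~~~~~~~~5
156 ~~~~~~~~~~~~~~~~~~~~~~~~~44445567777777655554~~~~~~~~~~~~~~~~~~~
158 ~~~~~~~~~~~~~~~~~~~~~~~~~4444556777777765555~~~~~~~~~~~~~~~~~~~~
160 ~~~~~~~~~~~~~~~~~~~~~~~~~4445566777777765555~~~~~~~~~~~~~~~~~~~~
162 ~~~~~~~~~~~~~~~~~~~~~~~~~4444567777777755554~~~~~~~~~~~~~~~~~~~~
164 ~~~~~~~~~~~~~~~~~~~~~~~~~3445567777777655554~~~~~~~~~~~~~~~~~~~~
166 ~~~~~~~~~~~~~~~~~~~~~~~~~~445567777777655554~~~~~~~~~~~~~~~~~~~~
168 ~~~~~~~~~~~~~~~~~~~~~~~~~~445556666665555554~~~~~~~~~~~~~~~~~~~~
170 ~~~~~~~~~~~~~~4566566677777656677888888888986~~~~~~~~~~~~~~~~~~~
172 ~~~~~~67888888888888888888889abccccccccccbbba7~~~~~~~~~~~~~~~~~~
174 ~~~~~47998888888888999999999acccccccccccccaaba7~~~~~~~~~~~~~~~~~
176 ~~~~~3689988999999999999999aaaaaaabccccccccaabb8~~~~~~~~~~~~~~~~
178 ~~~~~356889899999999999999988888889bccccccccbbbb85~~~~~~~~~~~~~~
180 ~~~~~~35689989999999999999998888888acccccccccbabb95~~~~~~~~~~~~~
182 ~~~~~~~35689988999999999999988888889bcccccccccbabb95~~~~~~~~~~~~
184 ~~~~~~~~3578998899999999999988888999accccccccccbabba6~~~~~~~~~~~
186 ~~~~~~~~~467899999999999999998889bcccccccccccccccbbca7~~~~~~~~~~
188 ~~~~~~~~~~46789998999999999988888acccccccccccccccbbbc96~~~~~~~~~
190 ~~~~~~~~~~~4679aa9899999999998889bcccccccccccbbbbaaaa85~~~~~~~~~
vel 0.006446702122962875
bottle diff 0.8 tray rim px pred [[363. 181.]]
```

```bash
python3 -c "
from h import *
print(sign_off())"
```

```text
the job is handed in; nothing more can be done
None
```

The plate is pressed level, and I handed the job in at about 32 s with the adapter held upright over it. No verdict came back.

**Plate:** I pressed its raised side down with closed fingers. It stopped at about 17.2 mm (17 mm is level) under about 28 N. The picture afterwards showed an even gap inside the rim on all sides.

**Turning the adapter:** The tool cannot tilt, so I pivoted the block in the grip against the table's far edge.
- **First try:** it slipped and reached only about 57°, and the block lay back down on the worktop when released.
- **Second try:** gripped nearer the dimple end, it reached about 77°. I set it on the white rest's bar, where it settled upright, and regrasped it.

**Final state:**
- The TCP is about 1.6 mm from my estimate of the plate's middle.
- The underside is about 47 mm above the plate.
- The sides look vertical and the bottom flat in the image numbers.
- The arm is still, and the bottle's image patch is unchanged.

**What I could not fully check:**
- I identified the hole end from the inside shading of both ends before pivoting. I never looked at the upward-facing hole afterwards, because the gripper hides it.
- My last picture went over the viewing limit, so the final look was a printed pixel map instead.
- The plate under the block could not be checked again in detail.

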